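# Draw a dropped washer out from under the low shelf

### The arm

A 7-joint arm with a two-finger parallel gripper is mounted at the origin on the work surface. World frame = base frame: x ahead of the robot, y to its left, z up, the work surface at z = 0. Lengths are in m, angles in rad, forces in N, time in s.
With the tool pointing down it reaches from about 0.425 to 0.925 m from the base axis. Payload 6.8 kg.
Tool frame: the origin (TCP) lies at the very end of the fingers, on their centre line; the grasp point (between the pads) lies 19 mm behind it; y points along the fingers, z is the direction in which the jaws open and shut, and the axes are right-handed (so a half turn about y gives the same grasp; the last joint's range is limited). The gripper opens to 85 mm and grips with 20 to 120 N. Pads are 22 mm wide; open, the fingers measure 114 mm over their backs; the gripper's body (76 mm by 85 mm) begins 54 mm behind the grasp point. The pads swing forward as they close: fully open they stand 13 mm farther back than shut.
Start: joints at [1.212, 0.477, 0.022, 1.555, -0.011, 1.109, -0.083], TCP at [0.168, -0.654, 0.231] pointing down, gripper open.
Joint ranges: [-2.96, 2.96], [-0.34, 2.1], [-1.41, 1.46], [0.24, 2.44], [-1.37, 4.51], [0.17, 1.92], [-2.96, 2.96]. Speed limits (rad/s): [2.39, 2.39, 3.14, 3.14, 3.14, 3.14, 3.14].

### API

Orientations are given as a rotation vector (axis times angle).
In Python, from bench import r gives the robot as it stands.
- The arm moves only by the tool drive_tool, never from a script. Its argument "series" is a list of rows, each a list of 7 numbers: the shift along the tool's x, y, z in mm, then the turn, a rotation vector about the tool's x, y, z in degrees, then the finger opening in mm, from 0 to 85.4. In form: [[tx, ty, tz, wx, wy, wz, grip], ...]. A call has 1 to 5 rows; each row is the pose to reach, as a shift and turn from the pose measured when the call began, along the tool's axes at that moment; what a row does not reach only later rows make up. A row lasts 1/10 s, in which the tool goes at most 50 mm and 8.59 degrees, less where a joint would pass 70% of its speed; a pose out of reach is approached as far as the arm can. A call with a gripper value outside its range is refused whole. The fingers move at their own pace and stop on an object; "squeeze" is the grip in N (left out, the last holds). Time passes only in rows, so rows that repeat a pose let the fingers close. It gives the time, the measured TCP pose, the force and the opening at its end, in the units of the state.
- r.get_obs(): the state, without advancing time (a new reading comes with each control period).
- r.grab_frame(name): name is "scene" or "top"; returns a dict with "frame" (384x512x3 uint8, blue, green, red), "intrinsics" (3x3 intrinsics, pixels), "rvec" (rotation vector, rad) and "tvec" (3), from world to camera coordinates, as OpenCV has them. Camera axes: x right, y down, z forward; pixel columns grow to the right and rows downward; lengths in m; the calibration is good to about 2 mm. A picture is of the moment at which its call begins. There is no depth.
- r.hand_in(): hands the job in, once; it reports no verdict.
The state is a dict: "clock": time; "joints": joint angles; "qvel": joint speeds; "tau": joint torques, N m; "tcp_pos": TCP position; "orientation": TCP orientation; "contact_force": force on the tool from outside, world axes, zero at the start; "moment": the same for the moment, N m; "grip_width": finger opening in m.
Only numpy, scipy, OpenCV 4.12 (cv2) and the standard library are available. Lean on these libraries where they do the work, as an engineer would, in place of code of your own. Each camera call takes 0.05 s, during which the arm holds its last target.

### The job

A flat steel washer has dropped under the low slatted deck of the white shelf, close up against the back. Take the probe from its wooden rest, reach in under the deck, press the probe's soft pad lightly but steadily on the washer and draw it forward with the pad until it lies flat on the open front part of the base board, completely clear of the deck. Keep the pressure light all the way so that the paint is not marked, leave the other things alone, do not touch the washer with the fingers, and lay the probe back level on its rest.

Things in the scene. Friction and masses are not known exactly. Their poses are not given: they have to be found in the camera images.
- shelf: Fixed white steel shelf, front towards the robot's right. Origin on the table; x runs front to back, y along the deck, z up. Slick base board: x -206 (front edge) to 78, y +-139 mm, top at z 20 mm; open from above in front of x -65. The board is warped: it slopes by an unreported 0 to 2.6 deg either way about x 50, so its front may be 12 mm higher or lower. It does not yield.
- deck (a point): Middle of the deck's front edge, on its underside: shelf x -65, y 0, z 66 mm. The deck of 6 slats, 7 mm wide, runs from there to x 88, y +-151 mm, 46 mm above the base board, top at z 74 mm, on 12 mm posts at x -59 and 85, y +-145 mm. Axes as the shelf's.
- upstand (a point): Middle of the base board's rear upstand, at the foot of its front face: shelf x 80, y 0, z 20 mm; the upstand is 12 mm high and closes the back. Axes as the shelf's.
- washer: Flat dark steel washer, 40 mm across, 6 mm thick, hole 14 mm, 52 g, lying on the base board under the deck, its rear 6 to 16 mm from the upstand: too close for the pad to fit behind. Origin at the centre of its underside. The pad drags it along under a steady press of 3 to 5 N; below about 1.5 N the pad may slip off it, above 6 N the washer marks the paint.
- probe: Probe, 195 g. Grey handle block 80 (x) by 20 (y) mm, z 14 to 56 mm; springy flat blade 22 mm wide, z 10 to 13, out to x 224 mm; below its end a black silicone pad 20 by 22 mm, centred at x 210, sole at z 0. The blade gives 1 mm per 5 N at the pad, with the grip some 1 mm per 1.5 N. Origin below the handle's middle, level with the sole. Grip its middle firmly across y. No pose while held.
- rest: Fixed wooden rest. Origin on the table below where the handle's middle belongs; x along the probe, pad end at +x. Handle block 60 by 18 mm at x 0, top z 26 mm; blade block 25 by 40 mm at x 150, top z 22 mm; base plate 250 by 50 by 6 mm. The probe lying on it has its origin at z 12 mm.
- jar: Bystander: glass jar of blue marbles, 56 mm across, 72 mm high, standing on one end of the deck. Origin under its centre.
- ramekin: Bystander: white ceramic ramekin of steel jacks, 70 mm across, 38 mm high, standing on the other end of the deck. Origin under its centre.
- cup: Bystander: orange funnel-shaped cup, 76 mm across, 70 mm high, on the table. Origin under its centre.
- ball: Bystander: black silicone ball, 48 mm, on a low wooden seat, 54 mm high in all, on the table. Origin under its centre.

How it is judged:
By the outcome, as a careful person would: the job done as asked, in the order asked, and still so for the second after the job is handed in, with the robot touching nothing.
It also fails if it takes over 58 s, if anything falls off the work surface, if the arm or the gripper's body presses on something with over 40 N, if the wrist force passes 120 N, or if a joint passes its speed limit or range.

## Working session

There is one attempt and no reset: what is moved stays moved. The work goes in short steps, Python scripts to look and compute and a tool call to move; the robot and the scene stay as the last step left them, time stands still between calls to the robot, and variables do not carry over. Pictures are saved under pics/ and viewed, and the job is handed in when it is done.

Besides the shell and the picture viewer there is one more tool, called after "Request:" by a JSON object that holds its "name" and its "arguments". drive_tool: Moves the arm, as the interface text tells. Its arguments: {"type":"object","properties":{"series":{"type":"array","items":{"type":"array","items":{"type":"number"}}},"squeeze":{"type":"number"}},"required":["series"]}

```bash
ls; mkdir -p pics; python3 - <<'E'
from bench import r
import cv2,numpy as np
print(r.get_obs())
for n in("scene","top"):
    f=r.grab_frame(n); cv2.imwrite(f"pics/{n}0.png",f["frame"]); print(n,f["intrinsics"],f["rvec"],f["tvec"])
    R=cv2.Rodrigues(f["rvec"])[0]; print(-R.T@f["tvec"], R)
    np.savez(f"{n}0.npz",**f)
E
```

```text
pics
{'clock': 0.0, 'joints': array([ 1.21192124,  0.4778044 ,  0.02232339,  1.55646417, -0.01149716,
        1.10929414, -0.08310821]), 'qvel': array([ 0.00083105,  0.00083299, -0.00073692, -0.00024545,  0.0006489 ,
       -0.00091052, -0.00137763]), 'tau': array([-5.97171856e-04, -5.96453226e+01,  1.60717964e+00, -2.81204903e+01,
        1.23752811e-02,  9.25981236e-03,  1.32971287e-06]), 'tcp_pos': array([ 0.16735001, -0.653308  ,  0.23031715]), 'orientation': array([-0.26361104,  2.08998209, -2.0861804 ]), 'contact_force': array([-0.89558236,  0.08896799,  0.29188502]), 'moment': array([-0.02159522, -0.00981099, -0.00999791]), 'grip_width': 0.08523086353849885}
scene [[444.61666926   0.         259.07110791]
 [  0.         444.61666926 189.47654883]
 [  0.           0.           1.        ]] [ 2.1996642   0.71270542 -0.35314703] [-0.40080843 -0.24733267  1.86010321]
[ 1.27071298 -1.00767239  1.02551922] [[ 0.80401153  0.5942239  -0.02152709]
 [ 0.37708043 -0.53753057 -0.75423553]
 [-0.45975625  0.59829662 -0.65625098]]
top [[395.20855279   0.         255.15043734]
 [  0.         395.20855279 188.26353415]
 [  0.           0.           1.        ]] [ 2.19668148 -2.13712147  0.10111362] [-0.14436935  0.57307274  1.04447505]
[ 0.47006471 -0.13704492  1.09564632] [[ 0.02773877 -0.99960186 -0.00516593]
 [-0.99464886 -0.02708608 -0.09969953]
 [ 0.09951991  0.00790383 -0.99500418]]
```

View pics/scene0.png

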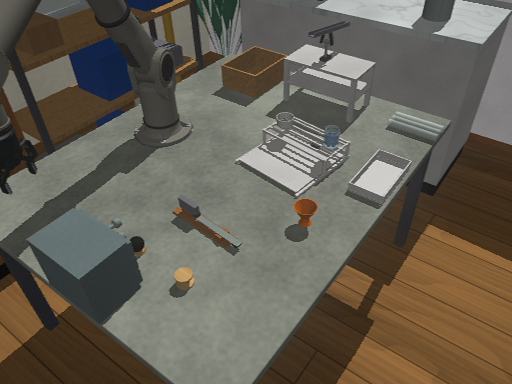

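View pics/top0.png

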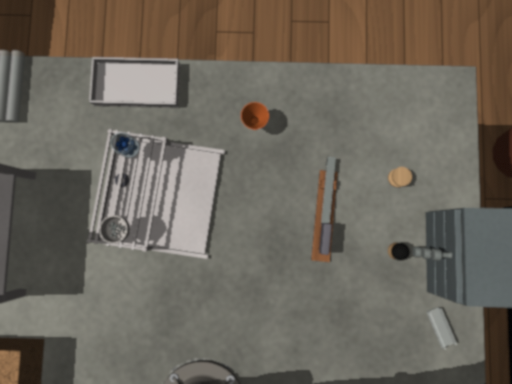

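The scene image shows the shelf at about (300,155), the probe on its rest from (185,205) to (240,245), and the cup at (305,212). The top image shows the shelf at x 90–225, a dark washer near (122,180), and the probe running from (325,250) for the handle to (331,157) for the pad. I'll zoom in.

```bash
python3 - <<'E'
import cv2
t=cv2.imread("pics/top0.png"); s=cv2.imread("pics/scene0.png")
cv2.imwrite("pics/z1.png",cv2.resize(t[120:270,80:240],None,fx=4,fy=4,interpolation=cv2.INTER_CUBIC))
cv2.imwrite("pics/z2.png",cv2.resize(t[145:270,295:425],None,fx=4.5,fy=4.5,interpolation=cv2.INTER_CUBIC))
cv2.imwrite("pics/z3.png",cv2.resize(s[100:250,160:360],None,fx=4,fy=4,interpolation=cv2.INTER_CUBIC))
E
```

```text
(no output)
```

View pics/z1.png

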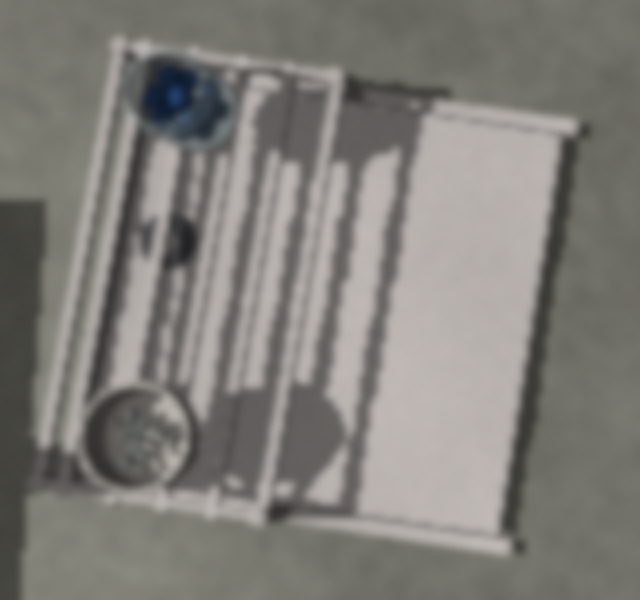

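View pics/z2.png

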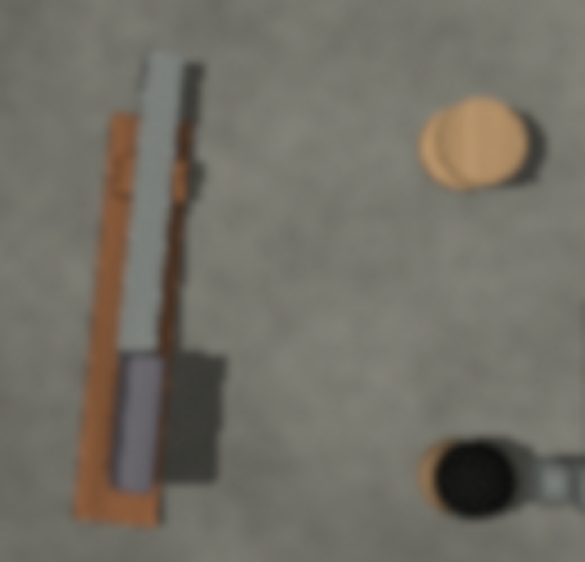

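View pics/z3.png

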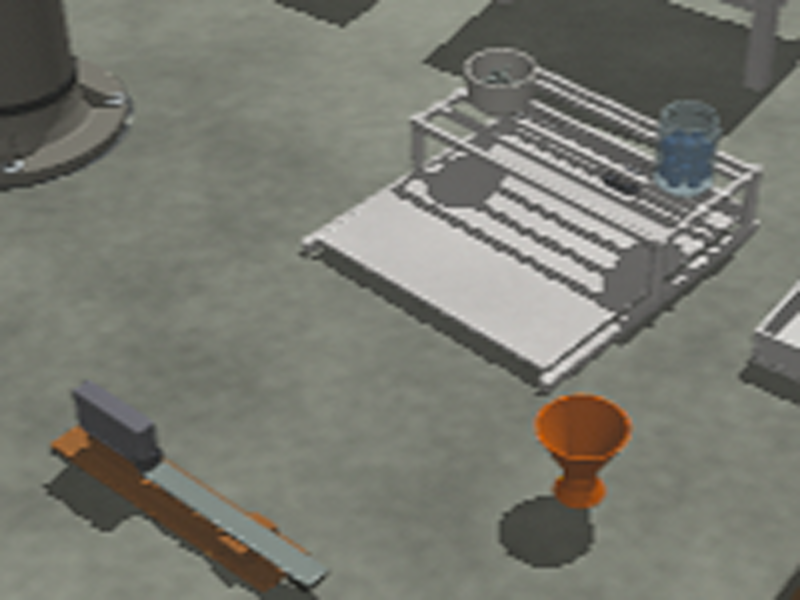

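```bash
cat > h.py <<'E'
import numpy as np,cv2
def cam(n,f=None):
    f=f or np.load(f"{n}.npz"); K=f["intrinsics"];R=cv2.Rodrigues(f["rvec"])[0];t=np.array(f["tvec"]).ravel()
    return K,R,t
def ray(c,u):
    K,R,t=c; d=R.T@np.linalg.inv(K)@np.array([u[0],u[1],1.]); return -R.T@t,d/np.linalg.norm(d)
def onz(c,u,z):
    o,d=ray(c,u); return o+d*(z-o[2])/d[2]
def tri(c1,u1,c2,u2):
    o1,d1=ray(c1,u1);o2,d2=ray(c2,u2)
    s=np.linalg.lstsq(np.c_[d1,-d2],o2-o1,rcond=None)[0]
    a=o1+s[0]*d1;b=o2+s[1]*d2; return (a+b)/2,np.linalg.norm(a-b)
def proj(c,P):
    K,R,t=c; p=K@(R@np.asarray(P)+t); return p[:2]/p[2]
def unz(p,off,s): return ((p[0]+.5)/s-.5+off[0],(p[1]+.5)/s-.5+off[1])
E
python3 - <<'E'
from h import *
T=cam("top0");S=cam("scene0")
np.set_printoptions(precision=4,suppress=True)
z2=lambda x,y:unz((x,y),(295,145),4.5)
z1=lambda x,y:unz((x,y),(80,120),4)
z3=lambda x,y:unz((x,y),(160,100),4)
print("handle")
for p in [(120,350),(163,352),(154,493),(112,490)]: print(onz(T,z2(*p),.068))
print("blade end")
for p in [(145,53),(186,53)]: print(onz(T,z2(*p),.025))
print("rest"); 
for p in [(77,521),(160,526),(110,113)]: print(onz(T,z2(*p),.006))
print("front slat ends outer/front", [onz(T,z1(*p),.074) for p in [(344,72),(264,522)]])
print("rear slat", [onz(T,z1(*p),.074) for p in [(116,40)]])
for a,b in [((338,75),(664,243)),((118,42),(755,168)),((265,518),(415,118)),((577,128),(543,390)),((512,548),(305,243))]:
    print(tri(T,z1(*a),S,z3(*b)))
print("washer",onz(T,z1(168,240),.026),onz(S,z3(622,184),.026))
hsv=cv2.cvtColor(cv2.imread("pics/top0.png"),cv2.COLOR_BGR2HSV); im=cv2.imread("pics/top0.png")
print(im[240,326],im[200,329],im[240,300],im[180,122])
b=im.astype(int); m=((b[...,0]-b[...,1]>6)&(b[...,2]-b[...,1]>-3)).astype(np.uint8); m[:, :300]=0;m[:,350:]=0
c=max(cv2.findContours(m,0,2)[0],key=cv2.contourArea); print(cv2.minAreaRect(c)); mo=cv2.moments(c); print(onz(T,(mo['m10']/mo['m00'],mo['m01']/mo['m00']),.068))
E
```

```text
handle
[ 0.4888 -0.3025  0.068 ]
[ 0.4883 -0.3272  0.068 ]
[ 0.408  -0.3227  0.068 ]
[ 0.409  -0.2988  0.068 ]
blade end
[ 0.6703 -0.3226  0.025 ]
[ 0.671  -0.3476  0.025 ]
rest
[ 0.3862 -0.2876  0.006 ]
[ 0.3846 -0.3377  0.006 ]
[ 0.6357 -0.3047  0.006 ]
front slat ends outer/front [array([0.6999, 0.1106, 0.074 ]), array([0.4054, 0.1471, 0.074 ])]
rear slat [array([0.7174, 0.2624, 0.074 ])]
(array([0.7005, 0.117 , 0.073 ]), np.float64(0.006516714283173226))
(array([0.7159, 0.2603, 0.0775]), np.float64(0.0016670817558884195))
(array([0.4099, 0.1468, 0.0792]), np.float64(0.004545091602820849))
(array([ 0.6804, -0.0376,  0.0041]), np.float64(0.0009505717366606779))
(array([ 0.3906, -0.0037,  0.0145]), np.float64(0.0043814111979960674))
washer [0.5908 0.2366 0.026 ] [0.5943 0.234  0.026 ]
[106 100 103] [121 126 122] [100 108 109] [82 83 86]Traceback (most recent call last):
  File "<stdin>", line 21, in <module>
ValueError: max() iterable argument is empty
```

```bash
python3 - <<'E'
import cv2,numpy as np
t=cv2.imread("pics/top0.png"); s=cv2.imread("pics/scene0.png")
def z(im,x,y,n,f=10): return cv2.resize(im[y:y+n,x:x+n],None,fx=f,fy=f,interpolation=cv2.INTER_CUBIC)
a=np.hstack([z(t,195,135,38),z(t,180,228,38)]);cv2.imwrite("pics/a.png",a)
a=np.hstack([z(s,275,165,38),z(s,230,140,38)]);cv2.imwrite("pics/b.png",a)
a=np.hstack([z(t,100,162,38),z(s,295,125,38)]);cv2.imwrite("pics/c.png",a)
E
```

```text
(no output)
```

View pics/a.png

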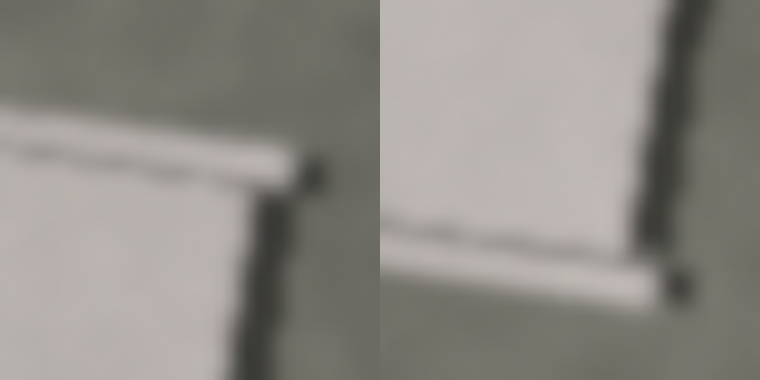

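View pics/b.png

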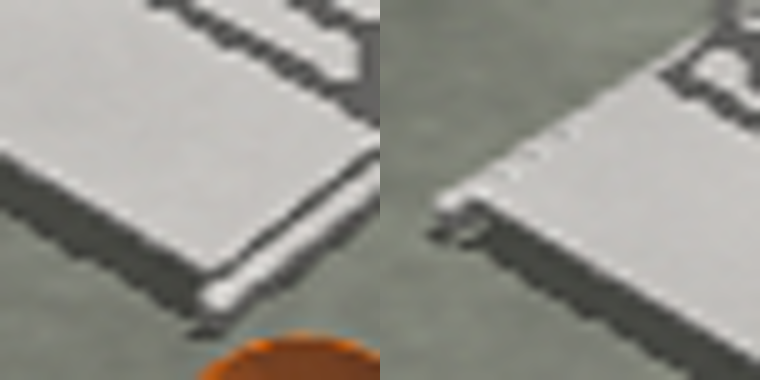

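View pics/c.png

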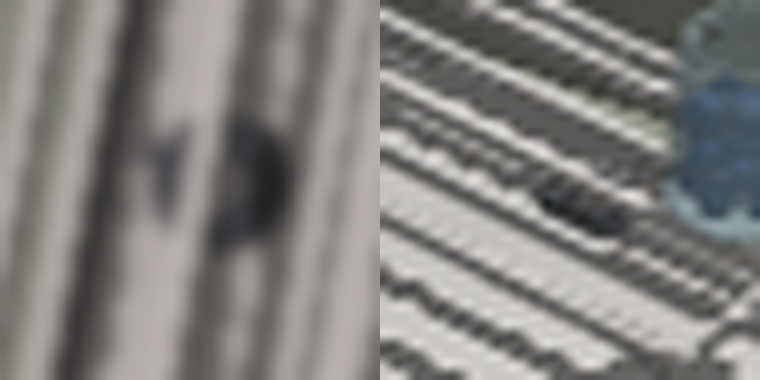

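```bash
python3 - <<'E'
from h import *
T=cam("top0");S=cam("scene0")
np.set_printoptions(precision=4,suppress=True)
u=lambda x,y,o:unz((x,y),o,10)
print("far corner",tri(T,u(252,192,(195,135)),S,u(205,270,(275,165))))
print("near corner",tri(T,u(255,262,(180,228)),S,u(100,207,(230,140))))
print("far rail tip",tri(T,u(295,168,(195,135)),S,u(212,298,(275,165))))
print("near rail tip",tri(T,u(275,285,(180,228)),S,u(60,205,(230,140))))
for z in(.012,.020,.028): print(z,onz(T,u(252,192,(195,135)),z),onz(T,u(255,262,(180,228)),z))
w=onz(T,u(222,187,(100,162)),.026); print("washer",w, proj(S,w))
print(unz((585-380,205),(295,125),10))
# sizes of slats in top: blade left edge
b=cv2.imread("pics/top0.png")
# yaw of blade: edges per row with gradients
g=cv2.cvtColor(b,cv2.COLOR_BGR2GRAY).astype(int)
for r in (160,170,180,200,215,240): print(r,g[r,312:345], b[r,312:345,2]-b[r,312:345,0].astype(int))
# verify shelf model
sx=np.array([.119,.9929]);sx/=np.linalg.norm(sx);sy=np.array([-sx[1],sx[0]])
d=np.array([.5527,.1289]);o=d+.065*sx
print("O",o,"washer shelf",(w[:2]-o)@sx,(w[:2]-o)@sy)
for X,Y,Z in [(-65,151,74),(-65,-151,74),(88,-151,74),(88,151,74),(-206,139,20),(-206,-139,20),(80,0,32)]:
    P=np.r_[o+X/1e3*sx+Y/1e3*sy,Z/1e3]; print(X,Y,P,proj(T,P),proj(S,P))
E
```

```text
far corner (array([ 0.6717, -0.0274,  0.0178]), np.float64(0.0014527543028349664))
near corner (array([0.3992, 0.0049, 0.0133]), np.float64(0.007711810517011324))
far rail tip (array([ 0.68  , -0.0381,  0.0166]), np.float64(0.004060396482151746))
near rail tip (array([ 0.391 , -0.0034,  0.0162]), np.float64(0.0011087059769779822))
0.012 [ 0.6722 -0.0273  0.012 ] [0.3963 0.0025 0.012 ]
0.02 [ 0.6707 -0.0281  0.02  ] [0.3968 0.0014 0.02  ]
0.028 [ 0.6692 -0.029   0.028 ] [0.3974 0.0004 0.028 ]
washer [0.5891 0.2362 0.026 ] [314.2442 144.9108]
(315.05, 145.05)
160 [118 118 119 119 118 117 117 115 115 115 116 115 115 110 101 102 115 123
 125 126 126 124 116  98  76  65  65  72  92 109 116 116 116] [ 9  9  9  9 10 10  9 10 10  9 10  9  9  9  6  1  0 -1  0 -1 -1 -1  1  2
  4  5  6  6  7  9 10  9 10]
170 [114 115 115 116 116 116 114 110 105 101 101  99  97  99 108 119 124 125
 125 125 123 116  97  74  62  61  72  91 110 118 119 118 117] [10 10 10  9 10 10 14 24 39 46 45 39 32 22 10  2  0  0  0  0  0  1  3  6
  8  7  7  7  9 10  9  9  9]
180 [112 112 113 113 112 111 106  99  92  88  91  94 1
[... 782 characters left out ...]
  58  59  58  61  74  93] [25 50 69 74 72 69 61 45 23  4 -2 -3 -3 -2 -3 -3 -1  6 18 23 13  6  5  6
  5  5  5  4  4  5  5  6  8]
O [0.5604 0.1934] washer shelf 0.04584734070093202 -0.023391993739166828
-65 151 [0.4028 0.1469 0.074 ] [145.6617 251.1708] [261.3291 129.7663]
-65 -151 [0.7026 0.1109 0.074 ] [165.5539 136.597 ] [324.3927 161.5026]
88 -151 [0.7208 0.2628 0.074 ] [108.5556 128.3383] [349.5876 142.6033]
88 151 [0.421  0.2988 0.074 ] [ 87.0628 242.3316] [287.1857 114.0008]
-206 139 [0.3979 0.0054 0.02  ] [203.5774 253.308 ] [238.2491 158.7297]
-206 -139 [ 0.6739 -0.0276  0.02  ] [219.6098 152.5965] [295.3831 191.3966]
80 0 [0.57   0.2729 0.032 ] [107.0696 186.6357] [314.9953 137.5566]
```

```bash
cat > st.py <<'E'
import numpy as np
from bench import r
from scipy.spatial.transform import Rotation as Ro
np.set_printoptions(precision=4,suppress=True)
def st():
    o=r.get_obs(); return o,Ro.from_rotvec(o["orientation"]).as_matrix(),o["tcp_pos"]
def target(pos,yaw_x,flip=1,pitch=0):
    """tool y down, tool x along +-dir yaw (deg), world pitch ; returns shift mm and rotvec deg in tool axes"""
    o,R,p=st()
    y=np.radians(yaw_x); x=np.array([np.cos(y),np.sin(y),0])*flip
    Y=np.array([0,0,-1.]); Z=np.cross(x,Y); G=np.c_[x,Y,Z]
    if pitch: G=Ro.from_rotvec(np.radians(pitch)*np.array([-np.sin(y),np.cos(y),0])).as_matrix()@G
    return R.T@(np.array(pos)-p)*1e3, np.degrees(Ro.from_matrix(R.T@G).as_rotvec())
E
python3 - <<'E'
from st import *
o,R,p=st(); print(o["clock"],p,R)
for f in(1,-1): print(target((.448,-.314,.2),-4.9,f))
E
```

```text
0.1 [ 0.1674 -0.6534  0.2304] [[-0.9687 -0.0006  0.2482]
 [-0.2482  0.0016 -0.9687]
 [ 0.0002 -1.     -0.0016]]
(array([-356.0905,   30.7812, -259.0591]), array([   0.0349, -160.7296,   -0.1304]))
(array([-356.0905,   30.7812, -259.0591]), array([ 0.0921, 19.2703,  0.0247]))
```

Request:
{"name": "drive_tool", "arguments": {"series": [[-36, 0, -26, 0, 2, 0, 60], [-72, 0, -52, 0, 4, 0, 60], [-108, 0, -78, 0, 6, 0, 60], [-144, 0, -104, 0, 8, 0, 60], [-180, 0, -130, 0, 10, 0, 60]], "squeeze": 60}}

```text
clock: 0.6
tcp_pos: [0.3102, -0.481, 0.2303]
orientation: [-0.083, 2.186, -2.181]
contact_force: [0.5, -1.2, 0.4]
grip_width: 0.0598
```

```bash
python3 - <<'E'
from st import *
o,R,p=st(); print(o["clock"],p)
print(target((.448,-.314,.2),-4.9,-1))
E
```

```text
0.6 [ 0.3102 -0.481   0.2303]
(array([-149.9263,   30.4904, -156.1987]), array([0.1193, 9.1835, 0.0545]))
```

Request:
{"name": "drive_tool", "arguments": {"series": [[-32, 6, -34, 0, 2, 0, 60], [-64, 12, -68, 0, 4, 0, 60], [-96, 18, -100, 0, 6, 0, 60], [-126, 24, -132, 0, 8, 0, 60], [-150, 30, -156, 0, 9.2, 0, 60]]}}

```text
clock: 1.1
tcp_pos: [0.4496, -0.3113, 0.2001]
orientation: [-0.091, -2.181, 2.175]
contact_force: [1.4, 0.2, 1.0]
grip_width: 0.0601
```

```bash
python3 - <<'E'
from st import *
import cv2
o,R,p=st(); print(o["clock"],p)
print(target((.448,-.314,.03),-4.9,-1))
f=r.grab_frame("top");t=f["frame"]
cv2.imwrite("pics/d.png",cv2.resize(t[130:280,260:420],None,fx=4,fy=4,interpolation=cv2.INTER_CUBIC))
E
```

```text
1.1 [ 0.4496 -0.3113  0.2001]
(array([  1.1679, 170.0943,   3.3079]), array([0.1614, 0.0525, 0.0635]))
```

View pics/d.png

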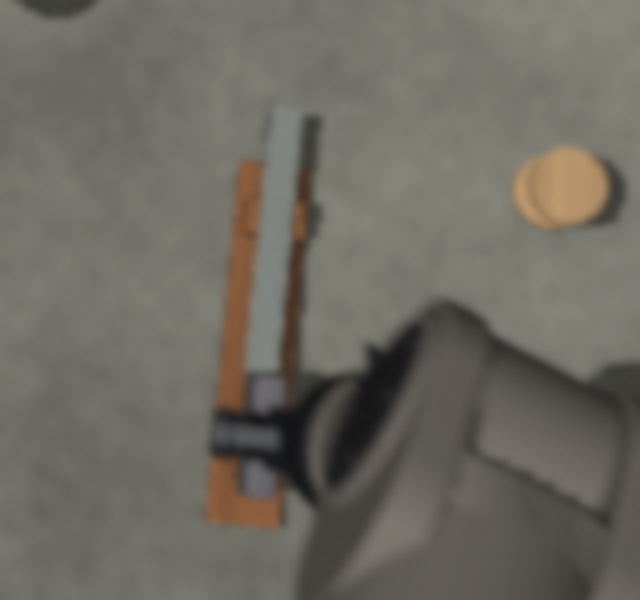

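The gripper, at (250,435) in this zoom, sits over the middle of the handle and is aligned with the probe. Next I descend.

Request:
{"name": "drive_tool", "arguments": {"series": [[1, 40, 3, 0, 0, 0, 60], [1, 80, 3, 0, 0, 0, 60], [1, 115, 3, 0, 0, 0, 60], [1, 145, 3, 0, 0, 0, 60], [1, 170, 3, 0, 0, 0, 60]]}}

```text
clock: 1.65
tcp_pos: [0.4511, -0.3075, 0.0272]
orientation: [-0.084, -2.188, 2.173]
contact_force: [-0.2, 0.8, -0.3]
grip_width: 0.0601
```

Request:
{"name": "drive_tool", "arguments": {"series": [[0, 0, 0, 0, 0, 0, 60], [0, 0, 0, 0, 0, 0, 35], [0, 0, 0, 0, 0, 0, 26], [0, 0, 0, 0, 0, 0, 22], [0, 0, 0, 0, 0, 0, 18]], "squeeze": 60}}

```text
clock: 2.15
tcp_pos: [0.4521, -0.3086, 0.0289]
orientation: [-0.087, -2.187, 2.176]
contact_force: [-0.9, -0.7, 5.3]
grip_width: 0.0196
```

```bash
python3 - <<'E'
from st import *
o,R,p=st(); print(o["clock"],p,o["contact_force"],o["moment"],o["grip_width"])
print(target((.448,-.314,.03),-4.9,-1))
E
```

```text
2.15 [ 0.4521 -0.3086  0.0289] [-0.9348 -0.6764  5.2839] [-0.2682  0.1894  0.0492] 0.01955595472425911
(array([ 3.6678, -1.0946,  5.6692]), array([ 0.2984,  0.377 , -0.0414]))
```

Request:
{"name": "drive_tool", "arguments": {"series": [[0, 0, 0, 0, 0, 0, 10], [0, 0, 0, 0, 0, 0, 10], [0, -10, 0, 0, 0, 0, 10], [0, -30, 0, 0, 0, 0, 10], [0, -60, 0, 0, 0, 0, 10]], "squeeze": 120}}

```text
clock: 2.65
tcp_pos: [0.4508, -0.308, 0.0887]
orientation: [-0.083, -2.188, 2.173]
contact_force: [-0.1, -0.2, -1.5]
grip_width: 0.0188
```

Request:
{"name": "drive_tool", "arguments": {"series": [[0, -40, 0, 0, 0, 0, 10], [0, -80, 0, 0, 0, 0, 10], [0, -80, 0, 0, 0, 0, 10], [0, -80, 0, 0, 0, 0, 10]]}}

```text
clock: 3.05
tcp_pos: [0.4513, -0.3087, 0.1699]
orientation: [-0.085, -2.188, 2.175]
contact_force: [-0.0, -0.4, -2.4]
grip_width: 0.0189
```

```bash
python3 - <<'E'
from st import *
import cv2
o,R,p=st(); print(o["clock"],p,o["contact_force"],o["moment"],o["grip_width"],R)
for n in("scene","top"):
    f=r.grab_frame(n); cv2.imwrite(f"pics/{n}1.png",f["frame"]); np.savez(f"{n}1.npz",**f)
for _ in range(3):
  o,R,p=st(); print(o["clock"],p,o["contact_force"],o["moment"])
t=cv2.imread("pics/scene1.png")
cv2.imwrite("pics/e.png",cv2.resize(t[140:290,140:290],None,fx=4,fy=4,interpolation=cv2.INTER_CUBIC))
E
```

```text
3.05 [ 0.4513 -0.3087  0.1699] [-0.028  -0.41   -2.4078] [0.0325 0.1123 0.0301] 0.018872328097499037 [[-0.9969 -0.0001 -0.0785]
 [ 0.0784  0.006  -0.9969]
 [ 0.0006 -1.     -0.006 ]]
3.15 [ 0.45   -0.308   0.1677] [ 0.1412  0.3373 -1.4257] [-0.0022  0.1091 -0.0496]
3.15 [ 0.45   -0.308   0.1677] [ 0.1412  0.3373 -1.4257] [-0.0022  0.1091 -0.0496]
3.15 [ 0.45   -0.308   0.1677] [ 0.1412  0.3373 -1.4257] [-0.0022  0.1091 -0.0496]
```

View pics/e.png

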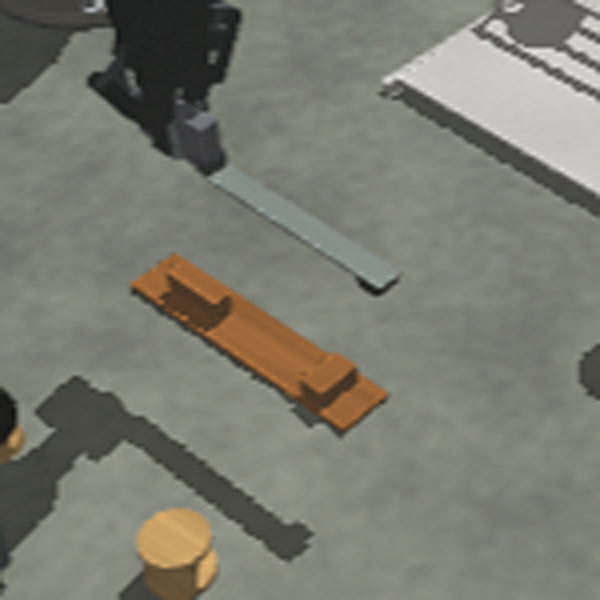

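```bash
python3 - <<'E'
import cv2,numpy as np
t=cv2.imread("pics/top1.png"); s=cv2.imread("pics/scene1.png")
def z(im,x,y,n,f=10): return cv2.resize(im[y:y+n,x:x+n],None,fx=f,fy=f,interpolation=cv2.INTER_CUBIC)
cv2.imwrite("pics/f.png",np.hstack([z(t,312,130,38),z(s,215,190,38)]))
E
```

```text
(no output)
```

View pics/f.png

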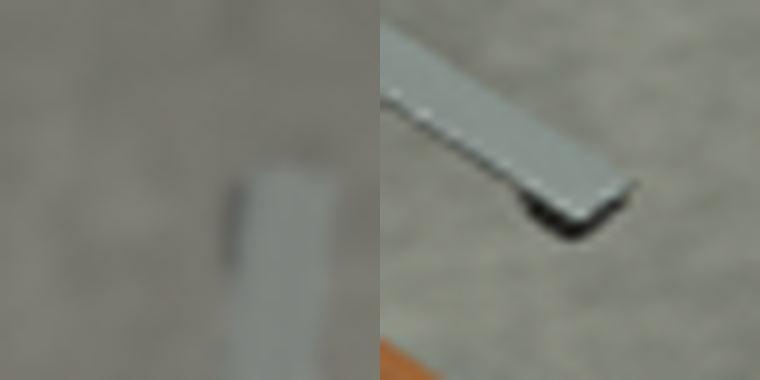

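```bash
python3 - <<'E'
from h import *
from st import st
T=cam("top1");S=cam("scene1")
u=lambda x,y,o:unz((x,y),o,10)
# far-left corner: top (245,165); far-right: top(335,172). scene: right corner (632-380,182)=left(+y) corner ; front corner (575-380,220)= right(-y)
a=tri(T,u(245,166,(312,130)),S,u(252,181,(215,190))); b=tri(T,u(337,174,(312,130)),S,u(196,220,(215,190)))
print(a,b); m=(a[0]+b[0])/2
o,R,p=st(); d=m-p; print(p,m,"tool",R.T@d*1e3, np.degrees(np.arctan2(d[1],d[0])))
E
```

```text
(array([ 0.6699, -0.3191,  0.1665]), np.float64(0.001995259893890867)) (array([ 0.668 , -0.3411,  0.1675]), np.float64(0.0011341451704968528))
[ 0.45   -0.308   0.1677] [ 0.669  -0.3301  0.167 ] tool [-220.059    -0.3341    4.9343] -5.774807520864946
```

```bash
python3 - <<'E'
from st import *
print(target((.547,-.113,.168),84.2,-1), st()[0]["joints"])
E
```

```text
(array([ -81.4494,    0.9323, -201.9746]), array([  0.559 , -88.69  ,  -0.1414])) [ 0.5724  0.345  -0.1023  1.9189  0.0375  0.8869 -1.197 ]
```

Request:
{"name": "drive_tool", "arguments": {"series": [[-8, 0, -20, 0, -8, 0, 10], [-16, 0, -40, 0, -16, 0, 10], [-24, 0, -60, 0, -24, 0, 10], [-32, 0, -80, 0, -32, 0, 10], [-40, 0, -100, 0, -40, 0, 10]]}}

```text
clock: 3.65
tcp_pos: [0.4968, -0.2102, 0.1665]
orientation: [-0.607, 1.876, -1.853]
contact_force: [0.9, -0.4, -2.1]
grip_width: 0.0188
```

```bash
python3 - <<'E'
from st import *
print(st()[2],target((.547,-.113,.168),84.2,-1), st()[0]["joints"])
E
```

```text
[ 0.4968 -0.2102  0.1665] (array([-97.556 ,  -0.8885, -49.4032]), array([  0.6512, -48.3538,  -0.2794])) [ 0.5205  0.3519 -0.2836  1.9212  0.1144  0.8941 -0.7644]
```

Request:
{"name": "drive_tool", "arguments": {"series": [[-20, 0, -10, 0, -8, 0, 10], [-40, 0, -20, 0, -16, 0, 10], [-60, 0, -30, 0, -24, 0, 10], [-80, 0, -40, 0, -32, 0, 10], [-97, 0, -49, 0, -40, 0, 10]]}}

```text
clock: 4.15
tcp_pos: [0.5461, -0.1122, 0.1653]
orientation: [-1.087, 1.398, -1.371]
contact_force: [0.5, 0.2, -1.2]
grip_width: 0.0188
```

Request:
{"name": "drive_tool", "arguments": {"series": [[0, 0, 0, 0, -8, 0, 10], [0, 0, 0, 0, -8, 0, 10]]}}

```text
clock: 4.35
tcp_pos: [0.5449, -0.1112, 0.1633]
orientation: [-1.163, 1.297, -1.265]
contact_force: [0.2, -0.7, -2.8]
grip_width: 0.0187
```

```bash
python3 - <<'E'
from st import *
import cv2
for n in("scene","top"):
    f=r.grab_frame(n); cv2.imwrite(f"pics/{n}2.png",f["frame"]); np.savez(f"{n}2.npz",**f)
    print(st()[2],st()[0]["contact_force"])
t=cv2.imread("pics/top2.png");s=cv2.imread("pics/scene2.png")
print(target((.547,-.113,.168),84.2,-1),st()[1])
cv2.imwrite("pics/g.png",np.hstack([cv2.resize(t[110:260,120:270],None,fx=2.6,fy=2.6,interpolation=cv2.INTER_CUBIC),cv2.resize(s[110:260,180:330],None,fx=2.6,fy=2.6,interpolation=cv2.INTER_CUBIC)]))
E
```

```text
[ 0.5449 -0.1121  0.1636] [-0.054  -1.2285 -2.1913]
[ 0.545  -0.1126  0.164 ] [ 0.1692 -0.5045 -1.5137]
(array([ 0.1541, -4.0734,  1.9339]), array([ 0.8119, -0.2261, -0.5719])) [[-0.105  -0.0131  0.9944]
 [-0.9944  0.0114 -0.1049]
 [-0.01   -0.9998 -0.0142]]
```

View pics/g.png

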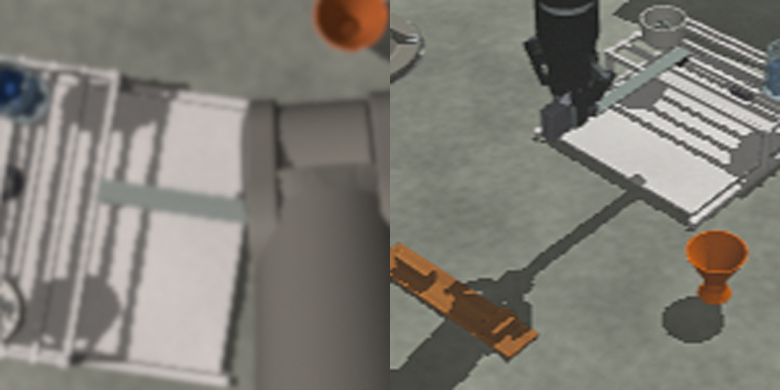

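```bash
python3 - <<'E'
import cv2,numpy as np
t=cv2.imread("pics/top2.png"); s=cv2.imread("pics/scene2.png")
def z(im,x,y,n,f=10): return cv2.resize(im[y:y+n,x:x+n],None,fx=f,fy=f,interpolation=cv2.INTER_CUBIC)
cv2.imwrite("pics/i.png",np.hstack([z(t,145,165,38),z(s,270,115,38)]))
E
```

```text
(no output)
```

View pics/i.png

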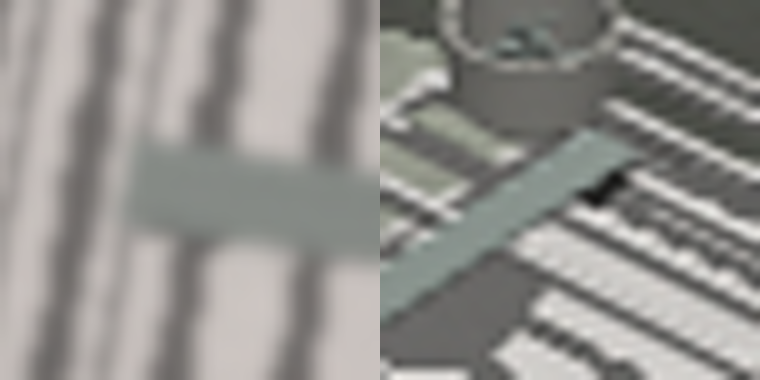

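```bash
cat >> h.py <<'E'
SX=np.array([.119,.9929]);SX/=np.linalg.norm(SX);SY=np.array([-SX[1],SX[0]])
SO=np.array([.5527,.1289])+.065*SX
def sh(P): P=np.asarray(P); return np.array([(P[:2]-SO)@SX,(P[:2]-SO)@SY])*1e3
def wd(x,y): return SO+x/1e3*SX+y/1e3*SY
E
python3 - <<'E'
from h import *
from st import st
T=cam("top2");S=cam("scene2")
u=lambda x,y,o:unz((x,y),o,10)
a=tri(T,u(137,140,(145,165)),S,u(258,155,(270,115))) # far(+worldx) corner
b=tri(T,u(128,223,(145,165)),S,u(210,128,(270,115)))
print(a,b); m=(a[0]+b[0])/2
o,R,p=st(); d=m-p; print(p,m,"tool",R.T@d*1e3, np.degrees(np.arctan2(d[1],d[0])),"shelf tip",sh(m),"tcp",sh(p))
E
```

```text
(array([0.5817, 0.1029, 0.1631]), np.float64(0.0036483758623433414)) (array([0.5614, 0.1031, 0.1666]), np.float64(0.003687457681614768))
[ 0.545  -0.1126  0.164 ] [0.5715 0.103  0.1648] tool [-217.1706    1.2271    3.7318] 82.99005619585115 shelf tip [-88.4897 -21.7981] tcp [-305.693   -21.1324]
```

```bash
python3 - <<'E'
from st import *
print(target((.547,-.113,.050),84.2,-1))
E
```

```text
(array([  1.3286, 113.9089,   3.6081]), array([ 0.8119, -0.2261, -0.5719]))
```

Request:
{"name": "drive_tool", "arguments": {"series": [[1, 30, 3, 0.8, 0, -0.6, 10], [1, 60, 3, 0.8, 0, -0.6, 10], [1, 90, 3, 0.8, 0, -0.6, 10], [1, 112, 3.6, 0.8, 0, -0.6, 10], [1, 112, 3.6, 0.8, 0, -0.6, 10]]}}

```text
clock: 4.95
tcp_pos: [0.5441, -0.1132, 0.0488]
orientation: [-1.161, 1.294, -1.286]
contact_force: [-0.9, -0.2, -1.4]
grip_width: 0.0185
```

```bash
cat > avg.py <<'E'
from st import *
from h import *
def avg(n=6,cam="top",show=True):
    F=[];P=[];M=[]
    for i in range(n):
        f=r.grab_frame(cam); o=r.get_obs(); F.append(o["contact_force"]);P.append(o["tcp_pos"]);M.append(o["moment"])
    F=np.array(F);P=np.array(P);M=np.array(M)
    if show: print("t",o["clock"],"P",P.mean(0)*1e3,"last",P[-1]*1e3,"sd",P.std(0)*1e3,"\nF",F.mean(0),"sdF",F.std(0),"M",M.mean(0),"shelf",sh(P.mean(0)))
    return P.mean(0),F.mean(0),f
E
python3 - <<'E'
from avg import *
avg(8)
print(target((.547,-.113,.040),84.2,-1))
E
```

```text
t 5.35 P [ 547.5067 -113.0306   52.6904] last [ 547.7292 -112.9142   52.98  ] sd [0.8236 0.0717 0.8906] 
F [ 0.1843  0.2011 -1.4426] sdF [0.321  0.4859 0.3019] M [-0.0241  0.0155 -0.0145] shelf [-305.8295  -23.6332]
(array([ 0.1518, 12.979 , -0.7374]), array([-0.0938, -0.2592,  0.0464]))
```

Request:
{"name": "drive_tool", "arguments": {"series": [[0, 2, 0, 0, 0, 0, 10], [0, 4, 0, 0, 0, 0, 10], [0, 6, 0, 0, 0, 0, 10], [0, 8, 0, 0, 0, 0, 10], [0, 10, 0, 0, 0, 0, 10]]}}

```text
clock: 5.85
tcp_pos: [0.5477, -0.1129, 0.0427]
orientation: [-1.157, 1.285, -1.288]
contact_force: [-0.5, -0.1, -1.1]
grip_width: 0.0187
```

```bash
python3 - <<'E'
from avg import *
avg(5)
print(target((.547,-.113,.036),84.2,-1))
E
```

```text
t 6.1 P [ 547.6068 -112.8911   42.7044] last [ 547.7602 -112.9099   42.9356] sd [0.1142 0.0103 0.1975] 
F [-0.0666  0.1578 -1.4636] sdF [0.4742 0.6136 0.2855] M [-0.044  0.006 -0.007] shelf [-305.6791  -23.716 ]
(array([ 0.1645,  6.9345, -0.7575]), array([-0.0909, -0.2599,  0.0444]))
```

Request:
{"name": "drive_tool", "arguments": {"series": [[0, 1.5, 0, 0, 0, 0, 10], [0, 3, 0, 0, 0, 0, 10], [0, 4, 0, 0, 0, 0, 10], [0, 4, 0, 0, 0, 0, 10]]}}

```text
clock: 6.5
tcp_pos: [0.5476, -0.1129, 0.0388]
orientation: [-1.157, 1.285, -1.288]
contact_force: [-0.3, -0.1, -1.9]
grip_width: 0.0189
```

Request:
{"name": "drive_tool", "arguments": {"series": [[0, 1, 0, 0, 0, 0, 10], [0, 2, 0, 0, 0, 0, 10], [0, 2, 0, 0, 0, 0, 10]]}}

```text
clock: 6.8
tcp_pos: [0.5475, -0.1129, 0.0366]
orientation: [-1.157, 1.286, -1.288]
contact_force: [-0.3, -0.9, -1.4]
grip_width: 0.0186
```

```bash
python3 - <<'E'
from avg import *
avg(4)
E
```

```text
t 7.0 P [ 547.633  -112.8797   36.7437] last [ 547.6764 -112.8972   36.8053] sd [0.0268 0.0249 0.0454] 
F [ 0.1316  0.0724 -1.3984] sdF [0.3639 0.2364 0.4889] M [-0.0264  0.0254 -0.0114] shelf [-305.6647  -23.7406]
```

Request:
{"name": "drive_tool", "arguments": {"series": [[0, 1, 0, 0, 0, 0, 10], [0, 2, 0, 0, 0, 0, 10], [0, 2, 0, 0, 0, 0, 10]]}}

```text
clock: 7.3
tcp_pos: [0.5476, -0.1129, 0.0347]
orientation: [-1.157, 1.285, -1.288]
contact_force: [0.8, -0.3, -0.6]
grip_width: 0.0192
```

Request:
{"name": "drive_tool", "arguments": {"series": [[0, 1, 0, 0, 0, 0, 10], [0, 2, 0, 0, 0, 0, 10], [0, 2, 0, 0, 0, 0, 10]]}}

```text
clock: 7.6
tcp_pos: [0.5478, -0.113, 0.0328]
orientation: [-1.157, 1.285, -1.288]
contact_force: [-1.3, -1.2, 0.8]
grip_width: 0.0189
```

```bash
python3 - <<'E'
from avg import *
avg(4)
E
```

```text
t 7.8 P [ 547.8167 -113.0359   32.82  ] last [ 547.82   -113.0285   32.8198] sd [0.0123 0.0073 0.003 ] 
F [-0.3877 -1.2573  1.3735] sdF [0.1647 0.4265 0.1973] M [0.2486 0.0137 0.043 ] shelf [-305.7978  -23.9416]
```

Request:
{"name": "drive_tool", "arguments": {"series": [[0, -5, 0, 0, 0, 0, 10], [0, -10, 0, 0, 0, 0, 10], [0, -15, 0, 0, 0, 0, 10], [0, -17, 0, 0, 0, 0, 10], [0, -17, 0, 0, 0, 0, 10]]}}

```text
clock: 8.3
tcp_pos: [0.548, -0.113, 0.0503]
orientation: [-1.156, 1.285, -1.289]
contact_force: [0.8, -0.1, -2.0]
grip_width: 0.0189
```

```bash
python3 - <<'E'
from avg import *
avg(2)
print(target(np.r_[wd(-159,-23),.050],84.2,-1))
E
```

```text
t 8.4 P [ 547.7597 -113.043    49.9157] last [ 547.6699 -113.0442   49.7983] sd [0.0898 0.0012 0.1174] 
F [ 0.0291 -0.0289 -1.9923] sdF [0.1886 0.2645 0.2764] M [-0.0678 -0.0006  0.0205] shelf [-305.8117  -23.8858]
(array([-146.8211,   -0.3198,    1.1392]), array([-0.0855, -0.279 ,  0.0469]))
```

Request:
{"name": "drive_tool", "arguments": {"series": [[-12, 0, 0, 0, 0, 0, 10], [-26, 0, 0, 0, 0, 0, 10], [-40, 0, 0.5, 0, 0, 0, 10], [-54, 0, 0.5, 0, 0, 0, 10], [-68, 0, 0.5, 0, 0, 0, 10]]}}

```text
clock: 8.9
tcp_pos: [0.5555, -0.0435, 0.0498]
orientation: [-1.157, 1.285, -1.287]
contact_force: [-0.2, 0.1, -1.7]
grip_width: 0.0186
```

```bash
python3 - <<'E'
from avg import *
avg(2)
print(target(np.r_[wd(-159,-23),.050],84.2,-1))
E
```

```text
t 9.0 P [555.8576 -41.0561  49.98  ] last [555.7892 -41.7834  49.9578] sd [0.0683 0.7273 0.0222] 
F [-0.4438  1.7683 -1.2352] sdF [0.7876 1.8864 0.1209] M [ 0.0929 -0.0193  0.0104] shelf [-233.3727  -23.3598]
(array([-75.0979,   0.0227,   0.945 ]), array([-0.1144, -0.0247, -0.0481]))
```

Request:
{"name": "drive_tool", "arguments": {"series": [[-14, 0, 0, 0, 0, 0, 10], [-30, 0, 0, 0, 0, 0, 10], [-46, 0, 0.5, 0, 0, 0, 10], [-62, 0, 0.5, 0, 0, 0, 10], [-75, 0, 1, 0, 0, 0, 10]]}}

```text
clock: 9.5
tcp_pos: [0.5645, 0.0349, 0.0501]
orientation: [-1.158, 1.282, -1.283]
contact_force: [-0.4, -0.3, -1.7]
grip_width: 0.0184
```

```bash
python3 - <<'E'
from avg import *
avg(4)
import cv2
for n in("scene","top"):
    f=r.grab_frame(n); cv2.imwrite(f"pics/{n}3.png",f["frame"]); np.savez(f"{n}3.npz",**f)
t=cv2.imread("pics/top3.png");s=cv2.imread("pics/scene3.png")
print(target(np.r_[wd(-159,-23),.050],84.2,-1))
cv2.imwrite("pics/j.png",np.hstack([cv2.resize(t[155:215,90:150],None,fx=6.5,fy=6.5,interpolation=cv2.INTER_CUBIC),cv2.resize(s[115:175,285:345],None,fx=6.5,fy=6.5,interpolation=cv2.INTER_CUBIC)]))
E
```

```text
t 9.7 P [564.6097  35.0851  50.1471] last [564.3055  32.7088  49.9113] sd [0.2217 1.8363 0.1643] 
F [ 0.3642  0.6142 -1.5417] sdF [0.5368 1.5085 0.3455] M [-0.0243 -0.0062  0.0047] shelf [-156.7311  -22.9889]
(array([-1.2935, -0.1213, -0.0422]), array([-0.094 , -0.0977,  0.0048]))
```

View pics/j.png

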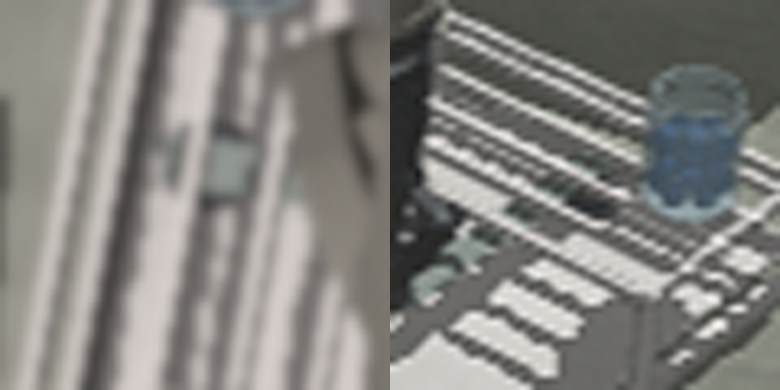

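Request:
{"name": "drive_tool", "arguments": {"series": [[-1, 1.5, 0, 0, 0, 0, 10], [-1, 3, 0, 0, 0, 0, 10], [-1, 4.5, 0, 0, 0, 0, 10], [-1, 6, 0, 0, 0, 0, 10], [-1, 6, 0, 0, 0, 0, 10]]}}

```text
clock: 10.3
tcp_pos: [0.5642, 0.0324, 0.0436]
orientation: [-1.158, 1.284, -1.285]
contact_force: [0.6, 0.3, -2.0]
grip_width: 0.0188
```

```bash
python3 - <<'E'
from avg import *
avg(3)
E
```

```text
t 10.45 P [564.3247  32.5471  43.7967] last [564.396   32.5819  43.8703] sd [0.0559 0.0436 0.0634] 
F [ 0.4651  0.4407 -1.5885] sdF [0.7879 0.5024 0.5543] M [-0.042   0.0011  0.0423] shelf [-159.2849  -23.008 ]
```

Request:
{"name": "drive_tool", "arguments": {"series": [[0, 1, 0, 0, 0, 0, 10], [0, 2, 0, 0, 0, 0, 10], [0, 2, 0, 0, 0, 0, 10], [0, 2, 0, 0, 0, 0, 10]]}}

```text
clock: 10.85
tcp_pos: [0.5646, 0.0326, 0.042]
orientation: [-1.157, 1.283, -1.286]
contact_force: [0.5, -0.1, 0.1]
grip_width: 0.0187
```

Request:
{"name": "drive_tool", "arguments": {"series": [[0, 1, 0, 0, 0, 0, 10], [0, 1, 0, 0, 0, 0, 10], [0, 1, 0, 0, 0, 0, 10]]}}

```text
clock: 11.15
tcp_pos: [0.5648, 0.0326, 0.0411]
orientation: [-1.157, 1.283, -1.286]
contact_force: [-1.6, -0.8, -0.0]
grip_width: 0.0187
```

```bash
python3 - <<'E'
from avg import *
avg(3)
E
```

```text
t 11.3 P [564.7365  32.5687  41.1341] last [564.7465  32.5709  41.1341] sd [0.012  0.0103 0.0071] 
F [-0.5538 -1.0383  1.7915] sdF [0.1938 0.4438 0.3576] M [0.3567 0.0332 0.0579] shelf [-159.2145  -23.4143]
```

```bash
python3 - <<'E'
from avg import *
o,R,p=st();print(R)
s0=sh(p)
for d in(20,60,100,160): print(d,target(np.r_[wd(s0[0]-d,s0[1]),p[2]-.0006-.0186*d/1e3],84.2,-1)[0])
E
```

```text
[[-0.1029  0.0024  0.9947]
 [-0.9947 -0.0001 -0.1029]
 [-0.0002 -1.      0.0024]]
20 [19.9975  0.9679 -0.3258]
60 [59.9924  1.7038 -0.9745]
100 [99.9873  2.4396 -1.6232]
160 [159.9797   3.5434  -2.5964]
```

Request:
{"name": "drive_tool", "arguments": {"series": [[0, 0.6, 0, 0, 0, 0, 10], [3, 0.7, 0, 0, 0, 0, 10], [8, 0.8, -0.1, 0, 0, 0, 10], [14, 0.9, -0.2, 0, 0, 0, 10], [20, 1, -0.3, 0, 0, 0, 10]]}}

```text
clock: 11.8
tcp_pos: [0.5625, 0.0123, 0.0402]
orientation: [-1.156, 1.283, -1.286]
contact_force: [0.7, 1.3, 2.0]
grip_width: 0.0185
```

```bash
python3 - <<'E'
from avg import *
import cv2
p,F,f=avg(4)
t=f["frame"];s=r.grab_frame("scene")["frame"];np.savez("top4.npz",**f)
o,R,p=st();s0=sh(p)
for d in(20,60,100,140): print(d,target(np.r_[wd(s0[0]-d,s0[1]),p[2]-.0186*d/1e3],84.2,-1)[0])
cv2.imwrite("pics/k.png",np.hstack([cv2.resize(t[155:215,90:150],None,fx=6.5,fy=6.5,interpolation=cv2.INTER_CUBIC),cv2.resize(s[115:175,285:345],None,fx=6.5,fy=6.5,interpolation=cv2.INTER_CUBIC)]))
E
```

```text
t 12.0 P [562.2629  11.1163  40.0881] last [562.332   11.6132  40.1253] sd [0.0414 0.3457 0.0228] 
F [-0.1114 -1.2786  2.201 ] sdF [0.3978 0.9682 0.2595] M [ 0.6529 -0.0278 -0.0249] shelf [-180.8088  -23.5111]
20 [19.9975  0.382  -0.306 ]
60 [59.9924  1.1459 -0.918 ]
100 [99.9874  1.9098 -1.53  ]
140 [139.9823   2.6738  -2.142 ]
```

View pics/k.png

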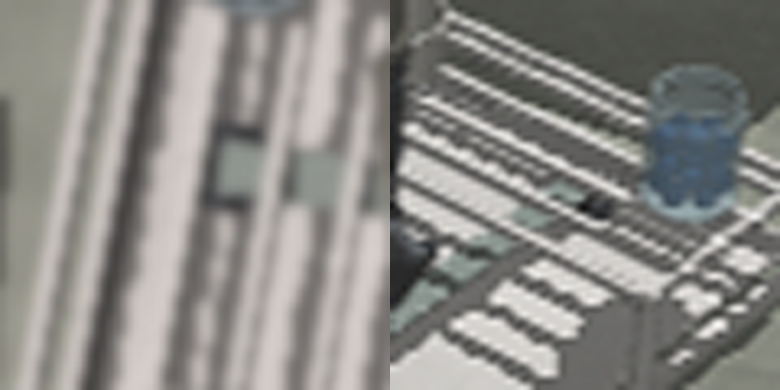

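Request:
{"name": "drive_tool", "arguments": {"series": [[6, 0.2, -0.1, 0, 0, 0, 10], [14, 0.35, -0.2, 0, 0, 0, 10], [23, 0.5, -0.4, 0, 0, 0, 10], [32, 0.7, -0.5, 0, 0, 0, 10], [40, 0.9, -0.6, 0, 0, 0, 10]]}}

```text
clock: 12.55
tcp_pos: [0.5575, -0.0289, 0.0392]
orientation: [-1.157, 1.284, -1.287]
contact_force: [1.0, 0.9, 2.0]
grip_width: 0.0185
```

```bash
python3 - <<'E'
from avg import *
import cv2
p,F,f=avg(4)
t=f["frame"]
cv2.imwrite("pics/l.png",cv2.resize(t[145:225,90:190],None,fx=6.5,fy=6.5,interpolation=cv2.INTER_CUBIC))
E
```

```text
t 12.75 P [557.3398 -29.8469  39.1885] last [557.5334 -28.9509  39.2844] sd [0.1228 0.6539 0.0701] 
F [-0.066  -1.3404  3.2179] sdF [0.2518 1.0762 0.4828] M [ 0.697  -0.0561  0.0365] shelf [-222.0667  -23.4976]
```

View pics/l.png

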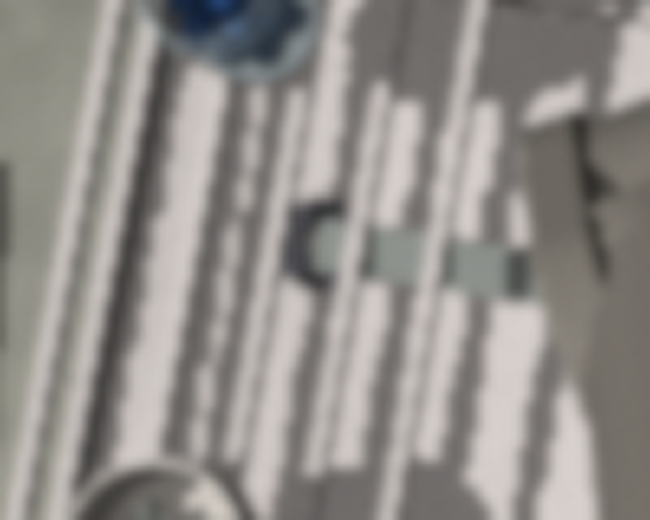

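```bash
python3 - <<'E'
from avg import *
T=cam("top0")
u=lambda x,y:unz((x,y),(90,145),6.5)
k=lambda x,y:unz((x,y),(90,155),6.5)
for n,q in(("l",u(285+46,245)),("k",k(208+46,168)),("j",k(163+46,168))): print(n,sh(onz(T,q,.026)))
print("rear l",sh(onz(T,u(285,240),.026)),"tip l (z .039)",sh(onz(T,u(312,246),.039)))
print("rear k",sh(onz(T,k(208,166),.026)),"tip k",sh(onz(T,k(218,166),.040)))
print("rear j tip",sh(onz(T,k(165,166),.049)))
E
```

```text
l [ -5.8501 -25.407 ]
k [ 27.0822 -25.678 ]
j [ 45.8138 -22.9159]
rear l [ 13.6566 -24.666 ] tip l (z .039) [ -2.1649 -22.9233]
rear k [ 46.3823 -23.6873] tip k [ 37.231  -23.3234]
rear j tip [ 55.6168 -19.511 ]
```

The force is about 4.7 N. The washer has lagged the pad by about 10 mm: its centre is at shelf x −6 and the pad at −17. I'll lift, go back to re-seat the pad on the washer's centre, then drag more slowly.

Request:
{"name": "drive_tool", "arguments": {"series": [[0, -3, 0, 0, 0, 0, 10], [0, -6, 0, 0, 0, 0, 10], [0, -9, 0, 0, 0, 0, 10], [0, -9, 0, 0, 0, 0, 10], [0, -9, 0, 0, 0, 0, 10]]}}

```text
clock: 13.25
tcp_pos: [0.5573, -0.0289, 0.0482]
orientation: [-1.158, 1.284, -1.288]
contact_force: [0.1, -0.1, -1.3]
grip_width: 0.0186
```

```bash
python3 - <<'E'
from avg import *
import cv2
p,F,f=avg(2)
print(target(np.r_[wd(-207,-24.5),.048],84.2,-1))
t=f["frame"]
cv2.imwrite("pics/m.png",cv2.resize(t[145:225,90:190],None,fx=6.5,fy=6.5,interpolation=cv2.INTER_CUBIC))
E
```

```text
t 13.35 P [557.3038 -28.9052  48.1448] last [557.2959 -28.9204  48.1136] sd [0.0079 0.0152 0.0312] 
F [-0.1323  0.1397 -2.1087] sdF [0.3216 0.0651 0.5536] M [ 0.005   0.0411 -0.0067] shelf [-221.136   -23.3498]
(array([-14.1346,   0.0939,   1.3552]), array([-0.0984, -0.2278,  0.0895]))
```

View pics/m.png

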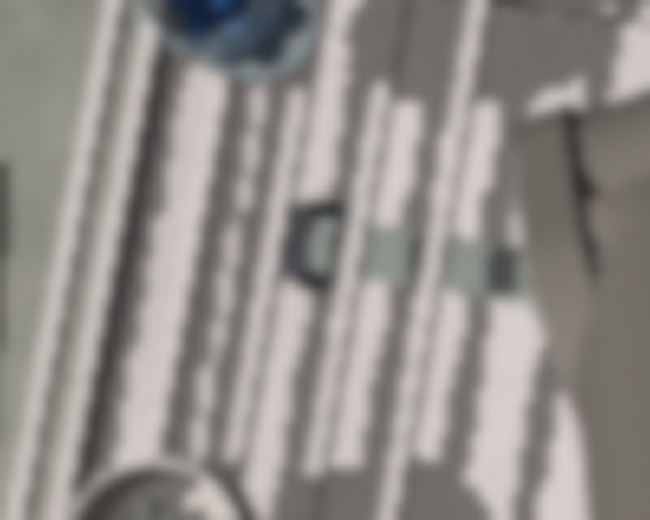

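Request:
{"name": "drive_tool", "arguments": {"series": [[-5, 0, 0.5, 0, 0, 0, 10], [-10, 0, 1, 0, 0, 0, 10], [-15, 1, 1.3, 0, 0, 0, 10], [-15, 3, 1.3, 0, 0, 0, 10], [-15, 5, 1.3, 0, 0, 0, 10]]}}

```text
clock: 13.85
tcp_pos: [0.5602, -0.0138, 0.0429]
orientation: [-1.158, 1.284, -1.288]
contact_force: [-0.5, 0.6, -1.1]
grip_width: 0.0186
```

Request:
{"name": "drive_tool", "arguments": {"series": [[0, 1, 0, 0, 0, 0, 10], [0, 2, 0, 0, 0, 0, 10], [0, 2, 0, 0, 0, 0, 10], [0, 2, 0, 0, 0, 0, 10]]}}

```text
clock: 14.25
tcp_pos: [0.5603, -0.014, 0.0411]
orientation: [-1.158, 1.284, -1.288]
contact_force: [0.2, -1.8, 1.7]
grip_width: 0.0192
```

```bash
python3 - <<'E'
from avg import *
avg(3)
E
```

```text
t 14.4 P [560.3073 -13.9901  41.0526] last [560.2875 -13.9703  41.0385] sd [0.0154 0.0143 0.01  ] 
F [-0.7047 -0.8788  0.4567] sdF [0.4316 0.2478 1.0233] M [0.2784 0.0322 0.0582] shelf [-205.9695  -24.5571]
```

Request:
{"name": "drive_tool", "arguments": {"series": [[0, 0.7, 0, 0, 0, 0, 10], [0, 1.4, 0, 0, 0, 0, 10], [0, 1.4, 0, 0, 0, 0, 10]]}}

```text
clock: 14.7
tcp_pos: [0.5605, -0.0139, 0.0397]
orientation: [-1.157, 1.284, -1.288]
contact_force: [-0.7, -1.9, 2.4]
grip_width: 0.0184
```

```bash
python3 - <<'E'
from avg import *
avg(4)
E
```

```text
t 14.9 P [560.5144 -13.9546  39.7886] last [560.5127 -13.9447  39.7804] sd [0.014  0.0168 0.0102] 
F [-1.0201 -0.9767  2.7723] sdF [0.6372 0.4543 0.3593] M [0.5558 0.0421 0.0757] shelf [-205.9096  -24.7585]
```

Request:
{"name": "drive_tool", "arguments": {"series": [[2, 0, 0, 0, 0, 0, 10], [6, 0.1, -0.1, 0, 0, 0, 10], [12, 0.2, -0.2, 0, 0, 0, 10], [18, 0.3, -0.3, 0, 0, 0, 10], [24, 0.4, -0.4, 0, 0, 0, 10]]}}

```text
clock: 15.4
tcp_pos: [0.5576, -0.0384, 0.0394]
orientation: [-1.157, 1.284, -1.289]
contact_force: [0.8, 1.1, 1.9]
grip_width: 0.0187
```

```bash
python3 - <<'E'
from avg import *
import cv2
p,F,f=avg(4)
t=f["frame"]
cv2.imwrite("pics/n.png",cv2.resize(t[145:225,90:190],None,fx=6.5,fy=6.5,interpolation=cv2.INTER_CUBIC))
E
```

```text
t 15.6 P [557.3435 -39.4675  39.3413] last [557.4524 -38.9492  39.3972] sd [0.0705 0.3566 0.0389] 
F [-0.2678 -1.7572  2.7322] sdF [0.1742 0.8667 0.2713] M [ 0.6686 -0.0469  0.0258] shelf [-231.6185  -24.6461]
```

View pics/n.png

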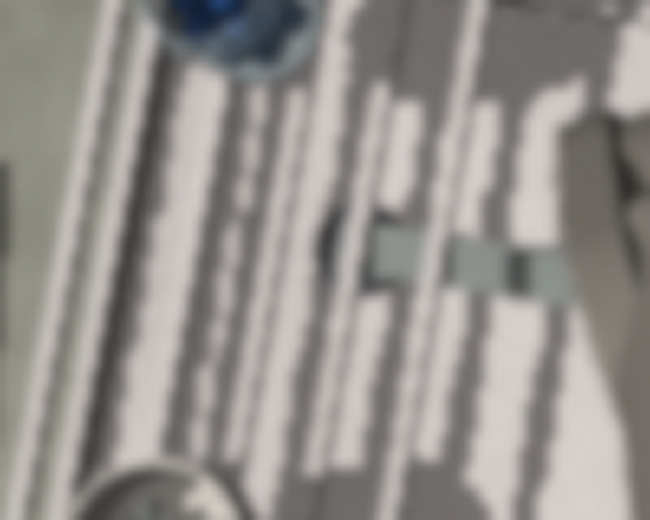

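Request:
{"name": "drive_tool", "arguments": {"series": [[0, -3, 0, 0, 0, 0, 10], [0, -6, 0, 0, 0, 0, 10], [0, -9, 0, 0, 0, 0, 10], [0, -9, 0, 0, 0, 0, 10]]}}

```text
clock: 16.0
tcp_pos: [0.5574, -0.0388, 0.0487]
orientation: [-1.158, 1.284, -1.29]
contact_force: [0.1, 0.2, -1.4]
grip_width: 0.0189
```

```bash
python3 - <<'E'
from avg import *
import cv2
p,F,f=avg(2)
t=f["frame"];s=r.grab_frame("scene")["frame"]
cv2.imwrite("pics/o.png",np.hstack([cv2.resize(t[155:205,125:175],None,fx=8,fy=8,interpolation=cv2.INTER_CUBIC),cv2.resize(s[125:175,270:320],None,fx=8,fy=8,interpolation=cv2.INTER_CUBIC)]))
E
```

```text
t 16.1 P [557.2947 -38.8751  48.4193] last [557.2588 -38.8824  48.3602] sd [0.0359 0.0073 0.0591] 
F [-0.554   1.0395 -1.631 ] sdF [0.0245 0.1536 0.2844] M [-0.0543  0.0022 -0.0046] shelf [-231.0362  -24.5272]
```

View pics/o.png

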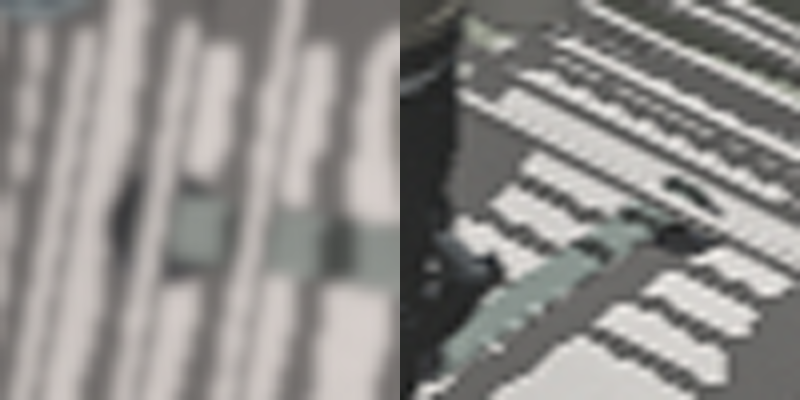

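Request:
{"name": "drive_tool", "arguments": {"series": [[-5, 0, 0, 0, 0, 0, 10], [-10, 0, 0, 0, 0, 0, 10], [-13, 2, 0, 0, 0, 0, 10], [-13, 4.5, 0, 0, 0, 0, 10], [-13, 6.5, 0, 0, 0, 0, 10]]}}

```text
clock: 16.65
tcp_pos: [0.5586, -0.0257, 0.0415]
orientation: [-1.158, 1.284, -1.289]
contact_force: [0.5, 0.4, 0.1]
grip_width: 0.0187
```

Request:
{"name": "drive_tool", "arguments": {"series": [[0, 1, 0, 0, 0, 0, 10], [0, 2, 0, 0, 0, 0, 10], [0, 2, 0, 0, 0, 0, 10]]}}

```text
clock: 16.95
tcp_pos: [0.5588, -0.0259, 0.0396]
orientation: [-1.158, 1.284, -1.29]
contact_force: [-0.8, -1.0, 3.0]
grip_width: 0.0191
```

```bash
python3 - <<'E'
from avg import *
avg(3)
T=cam("top0");print(sh(onz(T,unz((168,228),(125,155),8),.026)))
E
```

```text
t 17.1 P [558.806  -25.9251  39.7063] last [558.7923 -25.8823  39.7059] sd [0.0097 0.0308 0.0135] 
F [-0.7491 -1.3579  2.5981] sdF [0.2272 0.1711 0.2601] M [0.5802 0.1378 0.1624] shelf [-217.9983  -24.4867]
[-19.9133 -25.2796]
```

Request:
{"name": "drive_tool", "arguments": {"series": [[4, 0.1, 0, 0, 0, 0, 10], [12, 0.2, -0.2, 0, 0, 0, 10], [20, 0.4, -0.3, 0, 0, 0, 10], [28, 0.5, -0.4, 0, 0, 0, 10], [36, 0.6, -0.6, 0, 0, 0, 10]]}}

```text
clock: 17.6
tcp_pos: [0.5543, -0.0626, 0.0392]
orientation: [-1.157, 1.285, -1.29]
contact_force: [0.1, 1.1, 1.4]
grip_width: 0.0184
```

```bash
python3 - <<'E'
from avg import *
import cv2
p,F,f=avg(2)
t=f["frame"];s=r.grab_frame("scene")["frame"]
cv2.imwrite("pics/p.png",np.hstack([cv2.resize(t[155:205,125:175],None,fx=8,fy=8,interpolation=cv2.INTER_CUBIC),cv2.resize(s[125:175,260:310],None,fx=8,fy=8,interpolation=cv2.INTER_CUBIC)]))
E
```

```text
t 17.7 P [553.97   -64.2398  39.0811] last [553.9663 -64.0374  39.0858] sd [0.0037 0.2024 0.0047] 
F [-0.5059 -1.6266  1.963 ] sdF [0.0987 0.5892 0.2762] M [ 0.8309 -0.0428  0.0309] shelf [-256.6163  -24.2445]
```

View pics/p.png

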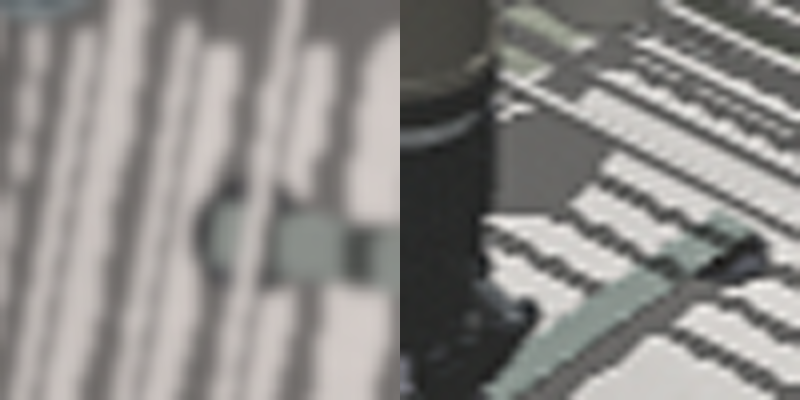

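Request:
{"name": "drive_tool", "arguments": {"series": [[3, 0.6, 0, 0, 0, 0, 10], [10, 0.8, -0.1, 0, 0, 0, 10], [18, 0.9, -0.3, 0, 0, 0, 10], [25, 1.0, -0.4, 0, 0, 0, 10], [31, 1.1, -0.5, 0, 0, 0, 10]]}}

```text
clock: 18.25
tcp_pos: [0.5502, -0.095, 0.0381]
orientation: [-1.157, 1.286, -1.292]
contact_force: [-0.4, 2.0, 2.6]
grip_width: 0.0185
```

```bash
python3 - <<'E'
from avg import *
import cv2
p,F,f=avg(2)
t=f["frame"];s=r.grab_frame("scene")["frame"]
cv2.imwrite("pics/q.png",np.hstack([cv2.resize(t[155:205,135:185],None,fx=8,fy=8,interpolation=cv2.INTER_CUBIC),cv2.resize(s[125:175,260:310],None,fx=8,fy=8,interpolation=cv2.INTER_CUBIC)]))
E
```

```text
t 18.35 P [549.9255 -96.1369  38.088 ] last [549.9322 -96.0111  38.1032] sd [0.0068 0.1258 0.0152] 
F [-0.1034 -0.8481  3.9007] sdF [0.3159 1.3349 0.1814] M [ 0.9696 -0.0756  0.0227] shelf [-288.768   -24.0244]
```

View pics/q.png

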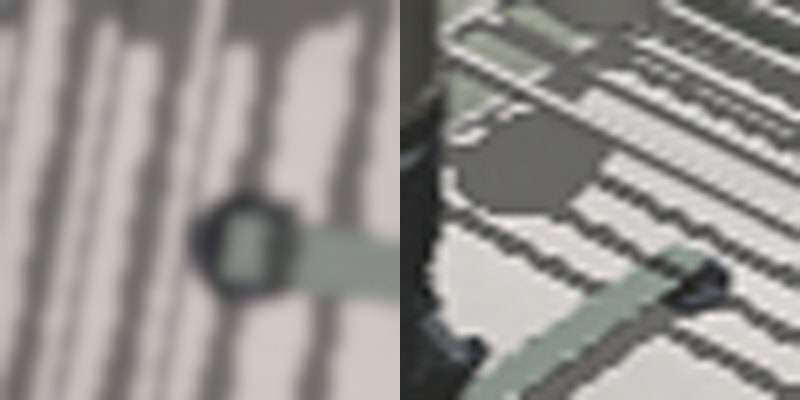

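Force reads about 5.4 N, so I ease off now. The washer at (245,242) in the crop is now at the deck's front edge. I'll re-seat once more.

Request:
{"name": "drive_tool", "arguments": {"series": [[0, -3, 0, 0, 0, 0, 10], [0, -6, 0, 0, 0, 0, 10], [0, -9, 0, 0, 0, 0, 10], [0, -9, 0, 0, 0, 0, 10]]}}

```text
clock: 18.8
tcp_pos: [0.5498, -0.0956, 0.0473]
orientation: [-1.159, 1.286, -1.294]
contact_force: [0.7, -1.4, -1.1]
grip_width: 0.0189
```

```bash
python3 - <<'E'
from avg import *
import cv2
p,F,f=avg(2)
t=f["frame"]
T=cam("top0");print("washer",sh(onz(T,unz((245,242),(135,155),8),.025)))
cv2.imwrite("pics/q2.png",np.hstack([cv2.resize(t[155:205,135:185],None,fx=8,fy=8,interpolation=cv2.INTER_CUBIC)]))
E
```

```text
t 18.9 P [549.791  -95.615   47.1219] last [549.7755 -95.6253  47.0688] sd [0.0155 0.0103 0.0531] 
F [ 0.6059  0.2439 -1.58  ] sdF [0.2743 0.1559 0.1814] M [-0.0442  0.01    0.0374] shelf [-288.2658  -23.8288]
washer [-73.4972 -28.441 ]
```

View pics/q2.png

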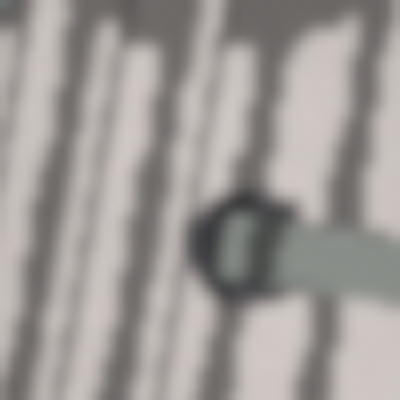

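Request:
{"name": "drive_tool", "arguments": {"series": [[-5, 0, 1, 0, 0, 0, 10], [-11, 0, 2, 0, 0, 0, 10], [-16, 2, 4, 0, 0, 0, 10], [-16, 4, 4.5, 0, 0, 0, 10], [-16, 5.5, 4.5, 0, 0, 0, 10]]}}

```text
clock: 19.4
tcp_pos: [0.5561, -0.0798, 0.0412]
orientation: [-1.159, 1.286, -1.293]
contact_force: [0.2, 0.2, -0.5]
grip_width: 0.019
```

Request:
{"name": "drive_tool", "arguments": {"series": [[0, 1, 0, 0, 0, 0, 10], [0, 2, 0, 0, 0, 0, 10], [0, 2, 0, 0, 0, 0, 10]]}}

```text
clock: 19.7
tcp_pos: [0.5563, -0.0801, 0.0393]
orientation: [-1.158, 1.286, -1.293]
contact_force: [-0.9, -1.1, 1.4]
grip_width: 0.0184
```

```bash
python3 - <<'E'
from avg import *
avg(3)
E
```

```text
t 19.85 P [556.2983 -80.0511  39.4434] last [556.3139 -80.0514  39.4587] sd [0.0123 0.0104 0.0176] 
F [-0.8097 -0.7237  2.4648] sdF [0.1656 0.2674 0.3349] M [0.5783 0.0781 0.1366] shelf [-272.0382  -28.4378]
```

Request:
{"name": "drive_tool", "arguments": {"series": [[4, 0.1, 0, 0, 0, 0, 10], [12, 0.2, -0.1, 0, 0, 0, 10], [20, 0.3, -0.2, 0, 0, 0, 10], [28, 0.4, -0.3, 0, 0, 0, 10], [36, 0.4, -0.4, 0, 0, 0, 10]]}}

```text
clock: 20.35
tcp_pos: [0.5518, -0.1168, 0.0392]
orientation: [-1.158, 1.286, -1.294]
contact_force: [-0.7, 0.8, 2.5]
grip_width: 0.0188
```

```bash
python3 - <<'E'
from avg import *
import cv2
p,F,f=avg(2)
t=f["frame"];s=r.grab_frame("scene")["frame"]
cv2.imwrite("pics/s.png",np.hstack([cv2.resize(t[155:205,145:195],None,fx=8,fy=8,interpolation=cv2.INTER_CUBIC),cv2.resize(s[130:180,250:300],None,fx=8,fy=8,interpolation=cv2.INTER_CUBIC)]))
E
```

```text
t 20.45 P [ 551.4636 -118.408    39.0836] last [ 551.4776 -118.1657   39.0905] sd [0.014  0.2423 0.0069] 
F [-0.2736 -0.8994  1.8818] sdF [0.1134 0.2023 0.4492] M [ 0.6891 -0.0425  0.0158] shelf [-310.6978  -28.2019]
```

View pics/s.png

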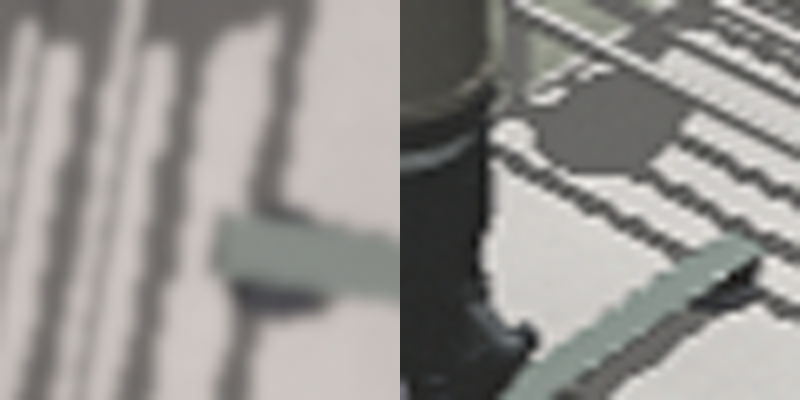

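The washer centre is now near (280,258) in the crop, about shelf x −112, well clear of the deck. It followed the pad this time. I lift off and check.

Request:
{"name": "drive_tool", "arguments": {"series": [[0, -3, 0, 0, 0, 0, 10], [0, -6, 0, 0, 0, 0, 10], [0, -9, 0, 0, 0, 0, 10], [0, -14, 0, 0, 0, 0, 10], [0, -20, 0, 0, 0, 0, 10]]}}

```text
clock: 21.0
tcp_pos: [0.5514, -0.1172, 0.0594]
orientation: [-1.159, 1.287, -1.295]
contact_force: [-0.2, -0.2, -1.3]
grip_width: 0.0187
```

Request:
{"name": "drive_tool", "arguments": {"series": [[20, -10, 0, 0, 0, 0, 10], [45, -25, 0, 0, 0, 0, 10], [70, -50, 0, 0, 0, 0, 10], [75, -80, 0, 0, 0, 0, 10], [75, -110, 0, 0, 0, 0, 10]]}}

```text
clock: 21.5
tcp_pos: [0.5424, -0.1928, 0.1711]
orientation: [-1.159, 1.289, -1.297]
contact_force: [1.3, 0.9, -1.6]
grip_width: 0.0189
```

```bash
python3 - <<'E'
from avg import *
import cv2
p,F,f=avg(3)
t=f["frame"];g=r.grab_frame("scene");s=g["frame"];np.savez("top5.npz",**f);np.savez("scene5.npz",**g)
print(st()[0]["joints"])
print(target((.4505,-.309,.168),-4.5,-1))
cv2.imwrite("pics/t.png",np.hstack([cv2.resize(t[120:270,80:230],None,fx=2.6,fy=2.6,interpolation=cv2.INTER_CUBIC),cv2.resize(s[110:260,180:330],None,fx=2.6,fy=2.6,interpolation=cv2.INTER_CUBIC)]))
E
```

```text
t 21.65 P [ 545.3375 -191.7781  174.4576] last [ 544.5297 -191.308   172.2878] sd [0.5812 0.394  1.7107] 
F [ 1.2643  0.0747 -0.5454] sdF [1.0175 0.1547 2.0378] M [-0.0191 -0.0557 -0.0019] shelf [-384.2756  -30.8503]
[ 0.5965  0.4208 -0.4721  1.834   0.2402  0.9398 -0.0932]
(array([127.4579,   3.2374, -79.2437]), array([-0.3818, 88.1697,  0.2097]))
```

View pics/t.png

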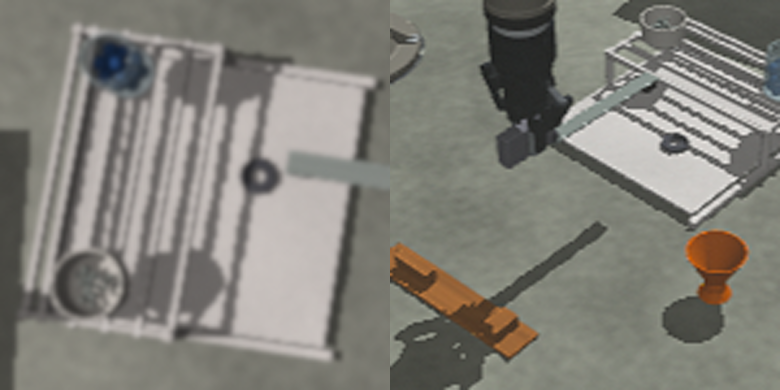

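Request:
{"name": "drive_tool", "arguments": {"series": [[12, 0, -8, 0, 8, 0, 10], [24, 0, -16, 0, 16, 0, 10], [36, 0, -24, 0, 24, 0, 10], [48, 0, -32, 0, 32, 0, 10], [60, 0, -40, 0, 40, 0, 10]]}}

```text
clock: 22.2
tcp_pos: [0.4954, -0.2459, 0.1692]
orientation: [-0.711, 1.775, -1.784]
contact_force: [-0.2, 0.4, -1.8]
grip_width: 0.0187
```

```bash
python3 - <<'E'
from avg import *
print(target((.4505,-.3085,.168),-4.5,-1))
T=cam("top0");print("washer",sh(onz(T,unz((260,176),(80,120),2.6),.024)))
E
```

```text
(array([75.5916,  1.5876, 14.6338]), array([-0.2704, 47.8795,  0.2081]))
washer [-113.6421  -27.3375]
```

Request:
{"name": "drive_tool", "arguments": {"series": [[15, 0, 3, 0, 8, 0, 10], [30, 0, 6, 0, 16, 0, 10], [45, 0, 9, 0, 24, 0, 10], [60, 1, 12, 0, 32, 0, 10], [75, 1.5, 14.5, 0, 40, 0, 10]]}}

```text
clock: 22.7
tcp_pos: [0.4494, -0.3076, 0.1663]
orientation: [-0.065, 2.192, -2.201]
contact_force: [0.7, 0.1, -2.3]
grip_width: 0.0187
```

Request:
{"name": "drive_tool", "arguments": {"series": [[0, 0, 0, 0, 6, 0, 10], [0, 0, 0, 0, 7, 0, 10], [0, 0, 0, 0, 7, 0, 10]]}}

```text
clock: 23.0
tcp_pos: [0.4491, -0.3067, 0.1653]
orientation: [-0.064, -2.182, 2.189]
contact_force: [-0.3, -0.4, -1.3]
grip_width: 0.0186
```

```bash
python3 - <<'E'
from avg import *
import cv2
p,F,f=avg(3)
t=f["frame"];g=r.grab_frame("scene");s=g["frame"];np.savez("top6.npz",**f);np.savez("scene6.npz",**g)
print(target((.4505,-.3085,.168),-4.5,-1))
def z(im,x,y,n,f=10): return cv2.resize(im[y:y+n,x:x+n],None,fx=f,fy=f,interpolation=cv2.INTER_CUBIC)
cv2.imwrite("pics/u.png",np.hstack([z(t,312,130,38),z(s,215,190,38)]))
cv2.imwrite("pics/u2.png",z(s,160,160,100,5))
E
```

```text
t 23.15 P [ 449.5006 -306.8831  165.83  ] last [ 449.6056 -307.0296  166.0533] sd [0.1058 0.1136 0.18  ] 
F [-0.066  -0.2279 -1.6524] sdF [0.2544 0.5746 0.3906] M [ 0.0126  0.049  -0.0076] shelf [-509.9672   50.6083]
(array([-0.9773, -1.844 ,  1.2814]), array([-0.2295,  0.7168,  0.2691]))
```

View pics/u.png

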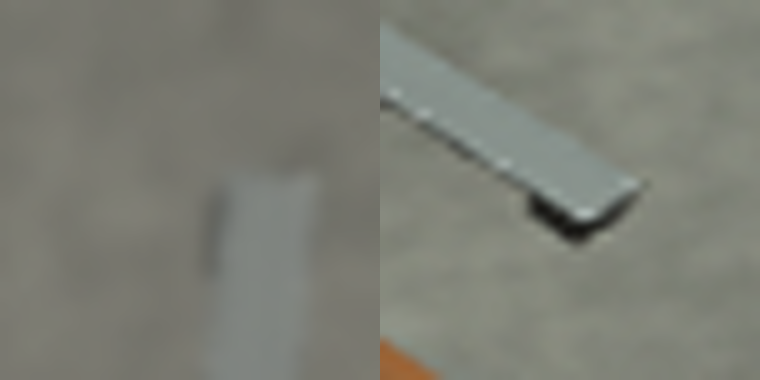

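View pics/u2.png

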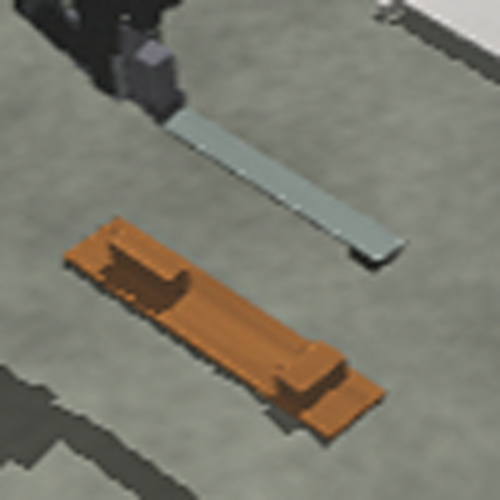

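```bash
python3 - <<'E'
from avg import *
T=cam("top6");S=cam("scene6")
u=lambda x,y,o:unz((x,y),o,10)
a=tri(T,u(230,178,(312,130)),S,u(260,181,(215,190))); b=tri(T,u(322,186,(312,130)),S,u(204,220,(215,190)))
m=(a[0]+b[0])/2;o,R,p=st();d=m-p; print(a,b,R.T@d*1e3,np.degrees(np.arctan2(d[1],d[0])))
print(target((.452,-.3092,.045),-4.5,-1))
E
```

```text
(array([ 0.6685, -0.3156,  0.1628]), np.float64(0.00406363013713611)) (array([ 0.6666, -0.3377,  0.1639]), np.float64(0.0031677414648343537)) [-218.7373    1.7995    5.0455] -5.1070788944330205
(array([ -3.1009, 121.1488,   1.3918]), array([-0.2295,  0.7168,  0.2691]))
```

Request:
{"name": "drive_tool", "arguments": {"series": [[-3, 25, 1.4, -0.2, 0.7, 0.3, 10], [-3, 55, 1.4, -0.2, 0.7, 0.3, 10], [-3, 85, 1.4, -0.2, 0.7, 0.3, 10], [-3, 105, 1.4, -0.2, 0.7, 0.3, 10], [-3, 118, 1.4, -0.2, 0.7, 0.3, 10]]}}

```text
clock: 23.7
tcp_pos: [0.4514, -0.3086, 0.0466]
orientation: [-0.083, -2.182, 2.181]
contact_force: [1.0, -0.5, -1.5]
grip_width: 0.0187
```

```bash
python3 - <<'E'
from avg import *
import cv2
p,F,f=avg(3)
t=f["frame"];g=r.grab_frame("scene");s=g["frame"]
print(target((.452,-.3092,.030),-4.5,-1))
cv2.imwrite("pics/v.png",np.hstack([cv2.resize(t[140:260,290:390],None,fx=4,fy=4,interpolation=cv2.INTER_CUBIC),cv2.resize(s[180:280,160:260],None,fx=4.8,fy=4.8,interpolation=cv2.INTER_CUBIC)[:480,:400]]))
E
```

```text
t 23.85 P [ 451.1911 -308.6209   46.6399] last [ 451.854  -309.0536   47.9232] sd [0.4927 0.3248 1.061 ] 
F [ 0.2805 -0.1191 -2.0726] sdF [0.3489 0.1416 0.5222] M [-0.0073  0.0455 -0.0048] shelf [-511.4915   48.7229]
(array([ 0.4971, 18.7266, -0.1993]), array([-0.0463,  0.0401, -0.0747]))
```

View pics/v.png

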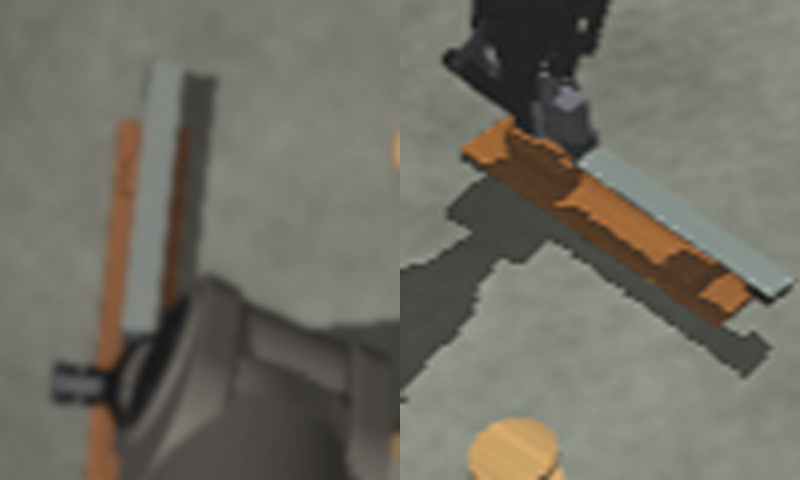

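The blade lies above and parallel to the rest, in the same relation as at the start. I go down slowly from z 0.048 to about 0.031.

Request:
{"name": "drive_tool", "arguments": {"series": [[0, 3, 0, 0, 0, 0, 10], [0, 6, 0, 0, 0, 0, 10], [0, 9, 0, 0, 0, 0, 10], [0, 12, 0, 0, 0, 0, 10], [0, 15, 0, 0, 0, 0, 10]]}}

```text
clock: 24.4
tcp_pos: [0.4525, -0.3095, 0.0336]
orientation: [-0.086, -2.181, 2.183]
contact_force: [1.0, -0.1, -1.0]
grip_width: 0.0188
```

```bash
python3 - <<'E'
from avg import *
avg(3)
E
```

```text
t 24.55 P [ 452.2039 -309.2559   33.2317] last [ 452.2476 -309.3079   33.4071] sd [0.0311 0.0393 0.1469] 
F [ 0.2513  0.2726 -1.5074] sdF [0.6118 0.7242 0.6997] M [0.0276 0.083  0.0142] shelf [-512.0015   47.6417]
```

Request:
{"name": "drive_tool", "arguments": {"series": [[0, 1, 0, 0, 0, 0, 10], [0, 2, 0, 0, 0, 0, 10], [0, 2.5, 0, 0, 0, 0, 10], [0, 2.5, 0, 0, 0, 0, 10]]}}

```text
clock: 24.95
tcp_pos: [0.4522, -0.3093, 0.0309]
orientation: [-0.086, -2.181, 2.183]
contact_force: [-0.4, -0.1, -1.2]
grip_width: 0.0185
```

```bash
python3 - <<'E'
from avg import *
avg(3)
E
```

```text
t 25.1 P [ 452.3016 -309.3091   30.9496] last [ 452.2987 -309.3141   30.9613] sd [0.0239 0.0089 0.0145] 
F [ 0.7369  0.0117 -1.5564] sdF [0.5707 0.4904 0.2834] M [-0.0151  0.0565 -0.0177] shelf [-512.0427   47.5384]
```

Request:
{"name": "drive_tool", "arguments": {"series": [[0, 1, 0, 0, 0, 0, 10], [0, 2, 0, 0, 0, 0, 10], [0, 2, 0, 0, 0, 0, 10]]}}

```text
clock: 25.4
tcp_pos: [0.4524, -0.3094, 0.0291]
orientation: [-0.086, -2.181, 2.183]
contact_force: [-0.6, -0.2, 0.9]
grip_width: 0.0194
```

```bash
python3 - <<'E'
from avg import *
avg(3)
E
```

```text
t 25.55 P [ 452.3711 -309.3771   29.0656] last [ 452.3915 -309.3706   29.0695] sd [0.015  0.0111 0.0028] 
F [-0.7328  0.5029 -0.0236] sdF [0.4037 0.4385 0.3255] M [0.0798 0.1162 0.0157] shelf [-512.1019   47.4613]
```

Request:
{"name": "drive_tool", "arguments": {"series": [[0, 0.5, 0, 0, 0, 0, 10], [0, 0.5, 0, 0, 0, 0, 10], [0, 0.5, 0, 0, 0, 0, 10]], "squeeze": 30}}

```text
clock: 25.85
tcp_pos: [0.4524, -0.3094, 0.0291]
orientation: [-0.086, -2.181, 2.183]
contact_force: [-1.9, 0.3, 6.6]
grip_width: 0.0185
```

Request:
{"name": "drive_tool", "arguments": {"series": [[0, 0, 0, 0, 0, 0, 22], [0, 0, 0, 0, 0, 0, 26], [0, 0, 0, 0, 0, 0, 34], [0, 0, 0, 0, 0, 0, 50], [0, 0, 0, 0, 0, 0, 60]]}}

```text
clock: 26.35
tcp_pos: [0.4524, -0.3094, 0.029]
orientation: [-0.086, -2.181, 2.183]
contact_force: [0.8, -0.9, 0.1]
grip_width: 0.0599
```

```bash
python3 - <<'E'
from avg import *
avg(3)
E
```

```text
t 26.5 P [ 452.3906 -309.3609   28.9879] last [ 452.4119 -309.3506   29.0012] sd [0.0232 0.0074 0.0124] 
F [ 0.0686 -0.3291 -0.4795] sdF [0.7641 0.7294 0.5789] M [0.0126 0.0123 0.0043] shelf [-512.0835   47.4439]
```

Released. I go straight up and then back the way I came, so the views are clear.

Request:
{"name": "drive_tool", "arguments": {"series": [[0, -15, 0, 0, 0, 0, 60], [0, -45, 0, 0, 0, 0, 60], [0, -85, 0, 0, 0, 0, 60], [0, -130, 0, 0, 0, 0, 60], [0, -175, 0, 0, 0, 0, 60]]}}

```text
clock: 27.0
tcp_pos: [0.4519, -0.309, 0.2068]
orientation: [-0.086, -2.181, 2.183]
contact_force: [1.0, -0.5, 0.7]
grip_width: 0.0599
```

Request:
{"name": "drive_tool", "arguments": {"series": [[30, -10, 25, 0, 0, 0, 60], [60, -20, 50, 0, 0, 0, 60], [90, -25, 80, 0, 0, 0, 60], [120, -25, 110, 0, 0, 0, 60], [140, -25, 130, 0, 0, 0, 60]]}}

```text
clock: 27.5
tcp_pos: [0.2993, -0.4296, 0.2333]
orientation: [-0.09, -2.178, 2.184]
contact_force: [-0.2, -0.2, -0.3]
grip_width: 0.0598
```

```bash
python3 - <<'E'
from avg import *
import cv2
p,F,f=avg(5)
t=f["frame"];g=r.grab_frame("scene");s=g["frame"];np.savez("top7.npz",**f);np.savez("scene7.npz",**g)
cv2.imwrite("pics/w1.png",t);cv2.imwrite("pics/w2.png",s)
cv2.imwrite("pics/w.png",np.hstack([cv2.resize(t[145:265,290:390],None,fx=4,fy=4,interpolation=cv2.INTER_CUBIC),cv2.resize(s[180:260,160:246],None,fx=4.65,fy=6/1.0 if 0 else 6,interpolation=cv2.INTER_CUBIC)[:480,:400]]))
E
```

```text
t 27.75 P [ 299.6065 -429.4531  232.7917] last [ 302.7614 -427.184   232.4487] sd [2.671  1.9439 0.2367] 
F [-0.4749 -0.5356 -0.0051] sdF [1.2187 1.424  0.4702] M [-0.0312  0.0215 -0.0309] shelf [-649.5036  184.8514]
```

View pics/w.png

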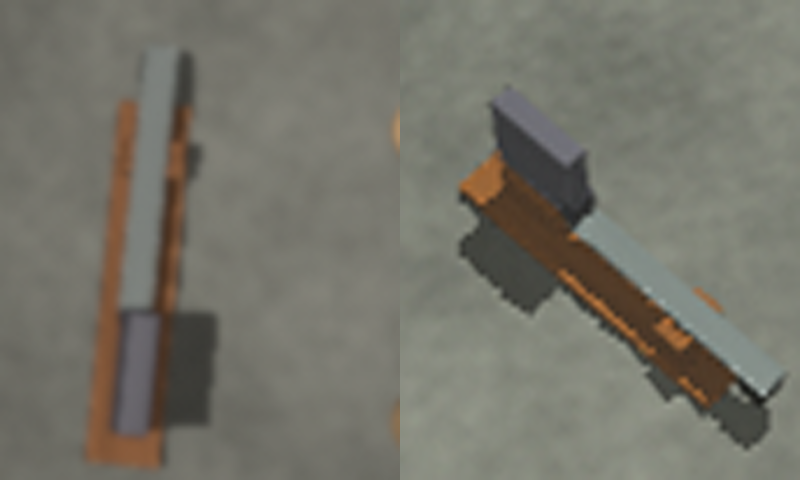

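View pics/w1.png

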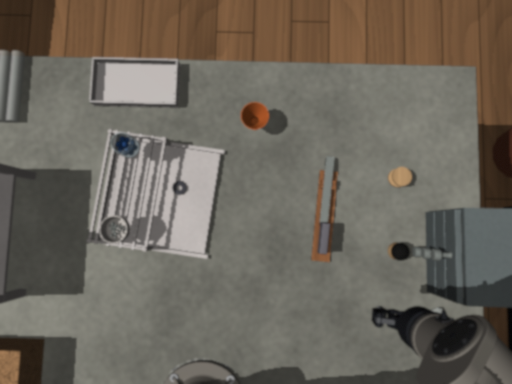

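View pics/w2.png

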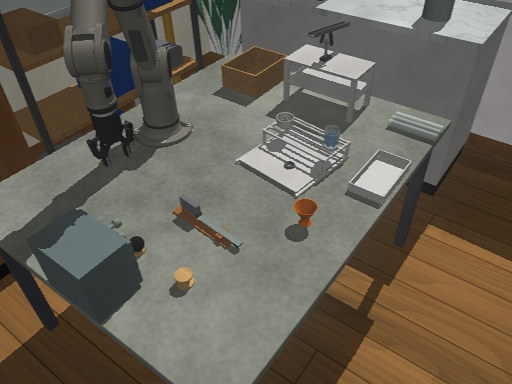

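```bash
python3 - <<'E'
from avg import *
avg(4); 
t=r.grab_frame("top")["frame"].astype(int)
g=t[175:200,172:190].sum(2); m=(g<330).astype(np.uint8)
n,l,s,c=cv2.connectedComponentsWithStats(m); k=1+s[1:,4].argmax(); u=c[k]+(172,175); print(s[k],u,"washer shelf",sh(onz(cam("top0"),u,.024)))
print(r.hand_in())
E
```

```text
t 28.0 P [ 303.2385 -426.8421  231.9275] last [ 303.0478 -426.9966  231.7851] sd [0.1348 0.0995 0.1237] 
F [ 0.154   0.1178 -0.1142] sdF [0.1978 0.2843 0.072 ] M [-0.0106 -0.0218 -0.0174] shelf [-646.479  181.556]
[  1   0  15  25 170] [179.0588 186.9882] washer shelf [-111.7504  -28.1574]
the job is handed in; nothing more can be done
None
```

The washer now lies flat on the open front part of the board, and the probe is back on its rest. I handed the job in at about 28 s of the 58 s allowed.

**Last checks**
- **Washer:** its centre is at shelf x of about −112 mm, so its rear edge is about 27 mm in front of the deck.
- **Probe:** it lies on the rest within about 2 mm of where it started. It looks level in both views.
- **Other things:** by eye in the last pictures, the jar, ramekin, cup and ball have not moved. The robot is clear of everything and reads about 0 N.

**What did not go smoothly**
- **Slipping:** in most strokes the pad slipped forward on the washer, by up to about 12 mm in one stroke. I lifted and re-seated it three times, so the drag was not one continuous stroke.
- **Force:** the averaged press was about 3.3 to 4.7 N, except for one reading of about 5.4 N at the end of a stroke. That is above the 3 to 5 N aim but below the 6 N marking limit. Force during the motion itself was only sampled, so a brief higher peak cannot be ruled out.

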